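# Pack the microscope lens kit in layers

## Task

Pack the lens kit: fetch the red-ringed objective from under the shelf and lay it in the rubber cradle of the case, and put the black filter block in its white pocket; set both down without dropping them. Then fit the white cover plate over them, its plain end hooked under the blue lip and its yellow-spot end pressed down past the sprung brass roller until it clicks home flat on its seats. Leave the other things on the bench where they are.

Things in the scene. Friction and masses are not known exactly. Their poses are not given: they have to be found in the camera images.
- case: fixed grey and blue lens case, 196 x 128 mm, open above, side rails 12 mm high. Origin: centre of its underside; x runs from the blue lip end (near the robot) to the roller end, z up. Floor at z 4 mm. Plate seats at both ends, tops at z 52 mm: x -96 to -70 and x 68 to 74 mm. Blue tower behind the roller: x 90 to 100 mm, z 68 mm high. Cradle and pocket lie between
- cradle (a point): in the case at x 28, y 0, z 29.6 mm: where the middle of the objective's barrel axis lies when seated in the black rubber V cradle, axis along case x, either way round. The V is 24 mm wide, narrower than the barrel, so fingers straddle it; low end stops 41 mm apart keep the 36 mm barrel
- pocket (a point): in the case at x -42, y 0, z 4 mm: centre of the floor of the filter block's pocket, 48 x 36 mm (long side along case x) between white ribs 8 mm high. The long sides are open over the middle 34 mm, for the fingers
- lip_slot (a point): in the case at x -86, y 0, z 52 mm: inner corner of the slot under the blue lip (seat meets stop wall), where the plate's plain end goes. The lip reaches from the wall to x -76 mm, underside z 63, top z 70 mm; cheeks at y +-58 mm close the slot's sides
- roller_axis (a point): in the case at x 81.8, z 62.2 mm: axis (along y) of the brass roller, 12 mm diameter, 36 mm wide, sprung to yield up to 6 mm towards +x (7.5 N at first, 2.5 N more per mm). It overhangs the home plate's end by 2 mm. A plate laid down rests on it 15 mm too high; about 4 to 10 N of push on the yellow spot snaps it past and it stays down
- objective: loose steel lens objective, 120 g, with a red ring, lying on its side on the bench beneath the shelf board. Barrel 34 mm diameter and 36 mm long, dark nose 22 mm diameter, 10 mm long at +x, brass thread 20 mm diameter, 7 mm long at -x. Origin: middle of the barrel on its axis; x along the axis, roughly away from the robot
- block: loose black filter block, 44 x 32 x 34 mm high (x, y, z), 70 g, with a round green glass on top, standing on the bench. Origin: centre of its underside
- plate: loose white cover plate, 164 x 110 x 5 mm (x, y, z), 180 g, lying on the bench. Blue grip fin in mid-top: 12 mm thick in x, 44 mm in y, up to 35 mm above the underside. Origin: centre of its underside. The yellow-spot end is +x, the plain end -x. In the case its x lies along case x; home, its underside is at case z 52 mm and the plain end touches the stop wall
- plate_near (a point): middle of the plain end's lower edge on the plate (x -82 mm)
- plate_far (a point): middle of the yellow-spot end's lower edge on the plate (x 82 mm)
- press_spot (a point): centre of the yellow spot on the plate's top (x 62, z 5 mm), 24 mm diameter, where to press it down
- shelf: fixed shelf: board 90 (x) x 280 (y) x 12 mm, underside 180 mm above the bench, posts of 16 mm at x 36, y +-130 mm, stock boxes on top to z 230 mm. Origin: on the bench under the board's centre; the -x edge faces the robot. The objective lies about 33 to 53 mm inside that edge: reach in slanted, about 40 degrees from vertical
- dark_objective: bystander: black objective with yellow ring, 28 mm diameter, 42 mm high, standing; origin under it
- mount: bystander: black resin specimen mount, 30 mm diameter, 16 mm high; origin under it
- eyepiece: bystander: black and steel eyepiece, 34 mm diameter, 44 mm high, standing; origin under it
- slide_box: bystander: blue slide box 90 x 180 x 32 mm; origin under it
- screwdriver: bystander: orange screwdriver, 160 mm long, lying; origin under it
- bottle: bystander: small amber bottle, 48 mm diameter, 90 mm high; origin under it
There are look-alikes about, which are no part of the job. What is shaped like the objective but orange or purple is not meant.

How it is judged:
On the way, in this order (a step that is already met when the one before it is completed fails the run):
1. objective lying in its cradle and filter block in its pocket, both let go (horizontal distance between objective and cradle below 0.005 m and z of objective in the frame of case between 0.0265 and 0.0325 m and angle between the x axis of objective and the x axis of case, either way round below 0.12 rad and horizontal distance between block and pocket below 0.0045 m and z of block in the frame of case below 0.0065 m and angle between block's own z axis and vertical below 0.08 rad and contact force between the fingers and objective below 0.05 N and contact force between the fingers and block below 0.05 N), for 0.2 s.
2. cover plate home: under the lip, past the roller and flat on both seats (z of plate_near in the frame of case between 0.05 and 0.0545 m and z of plate_far in the frame of case between 0.05 and 0.0545 m and x of plate_near in the frame of case below -0.081 m and angle between the x axis of plate and the x axis of case, either way round below 0.08 rad and horizontal distance between plate_near and lip_slot below 0.008 m), for 0.2 s.
At the end, for the whole second after the job is handed in: objective within 5 mm of its cradle place, 3 mm in height, 7 degrees; block within 4.5 mm of its pocket centre, less than 2.5 mm off the floor, upright; plate ends within 2.5 mm of seat height, plain end within 5 mm of the stop wall, 4.6 degrees; all at rest (all of step 2 and horizontal distance between objective and cradle below 0.005 m and z of objective in the frame of case between 0.0265 and 0.0325 m and angle between the x axis of objective and the x axis of case, either way round below 0.12 rad and horizontal distance between block and pocket below 0.0045 m and z of block in the frame of case below 0.0065 m and angle between block's own z axis and vertical below 0.08 rad and linear speed of each of objective, block, plate below 0.02 m/s); the robot touches nothing.
It fails at once if the objective or the block is dropped (falls freely faster than 0.6 m/s, about 18 mm of fall) ((linear speed of objective above 0.6 m/s and contact force between the fingers and objective below 0.05 N) or (linear speed of block above 0.6 m/s and contact force between the fingers and block below 0.05 N)).
It fails at once if a bystander is moved more than 30 mm (distance of any of dark_objective, mount, eyepiece, slide_box, screwdriver, bottle from where it was at the start of the episode above 0.03 m).
It also fails if it takes over 72 s, if anything falls off the work surface, if the arm or the gripper's body presses on something with over 40 N, if the wrist force passes 120 N, or if a joint passes its speed limit or range.

## Robot

A 6-joint arm with a two-finger parallel gripper is mounted at the origin on the work surface. World frame = base frame: x ahead of the robot, y to its left, z up, the work surface at z = 0. Lengths are in m, angles in rad, forces in N, time in s.
With the tool pointing down it reaches from about 0.35 to 0.85 m from the base axis. Payload 8.1 kg.
Tool frame: the origin (TCP) lies midway between the tips of the shut fingers; the grasp point (between the pads) lies 19 mm behind it; z points along the fingers, y is the line along which they close (so a half turn about z gives the same grasp; the last joint's range is limited). The gripper opens to 93 mm and grips with 3 to 60 N. Pads are 15 mm wide; open, the fingers measure 128 mm over their backs; the gripper's body (75 mm by 188 mm) begins 65 mm behind the grasp point.
Start: joints at [-1.4, 0.13, 1.488, -0, 1.523, -0.085], TCP at [0.152, -0.58, 0.193] pointing down, gripper open.
Joint ranges: [-2.96, 2.96], [-0.89, 2.26], [0.02, 2.5], [-1.34, 4.48], [0, 2.73], [-2.66, 2.66]. Speed limits (rad/s): [2.39, 2.39, 2.79, 3.14, 3.14, 3.14].

## Interface

Orientations are given as a rotation vector (axis times angle).
In Python, from station import read_state, cams, arm gives the robot as it stands.
- The arm moves only by the tool send_rows, never from a script. Its arguments are lists of equal length, an entry for each row: "linear": the shift along the tool's x, y, z as a fraction of full scale, a list of three; "dr": the turn, a rotation vector about the tool's x, y, z as a fraction of full scale, a list of three; "jaw": the closure, from -1 (fully open) to 1 (shut). A call has 1 to 8 rows; each row shifts and turns the commanded pose from where the row before left it, along the tool's axes as they then stand; what a row does not reach is not made up. Full scale, the value 1, is 500 mm for a shift and 90 degrees for a turn. A row lasts 1/12 s, in which the tool goes at most 41.7 mm and 7.16 degrees, less where a joint would pass 70% of its speed; a pose out of reach is approached as far as the arm can. A call with a number of a shift or a turn outside -1 to 1 is refused whole. A call with a gripper value outside its range is refused whole. The fingers move at their own pace and stop on an object; "force" is the grip in N (left out, the last holds). Time passes only in rows, so rows that do not move let the fingers close. It gives the time, the measured TCP pose, the force, the opening and the grip force at its end, in the units of the state.
- read_state(): the state, without advancing time (a new reading comes with each control period).
- cams.read_camera(name): name is "scene" or "top" or "wrist"; returns a dict with "pixels" (400x640x3 uint8, red, green, blue), "fx", "fy", "cx", "cy" (pixels), "k1" (the pictures are not rectified: a ray, as slopes to the right and down, at radius r is drawn at 1 + k1 r^2 times it, then the intrinsics apply), "extrinsics" (4x4, takes a point from camera to world coordinates). Camera axes: x right, y up, looking along -z (the intrinsics and any distortion apply to the point x, -y, -z); pixel columns grow to the right and rows downward; lengths in m; the calibration is good to about 2 mm. A picture is of the moment at which its call begins. There is no depth.
- arm.sign_off(): hands the job in; it is judged then, once.
The state is a dict: "t": time; "joint_positions": joint angles; "dq": joint speeds; "effort": joint torques, N m; "ee_pos": TCP position; "tool_rot": TCP orientation; "contact_force": force on the tool from outside, world axes, zero at the start; "torque": the same for the moment, N m; "gripper_width": finger opening in m; "finger_force": force on a finger pad.
Only numpy, scipy, OpenCV 4.12 (cv2) and the standard library are available. Lean on these libraries where they do the work, as an engineer would, in place of code of your own. Each camera call takes 0.05 s, during which the arm holds its last target. There are 200 camera calls.

## Working session

There is one attempt and no reset: what is moved stays moved. The work goes in short steps, Python scripts to look and compute and a tool call to move; the robot and the scene stay as the last step left them, time stands still between calls to the robot, and variables do not carry over. Pictures are saved under pics/ and viewed, at most 10 in all, crops included, and the job is handed in when it is done.

Besides the shell and the picture viewer there is one more tool, called after "Emit:" by a JSON object that holds its "fn" and its "kwargs". send_rows: Moves the arm, as the interface text tells. Its arguments: {"type":"object","properties":{"linear":{"type":"array"},"dr":{"type":"array"},"jaw":{"type":"array"},"force":{"type":"number"}},"required":["linear","dr","jaw"]}

```bash
ls; mkdir -p pics; cat > h.py <<'E'
import numpy as np, cv2
from scipy.spatial.transform import Rotation as R
from station import read_state, cams, arm
def shot(n,save=None):
    c=cams.read_camera(n); c['pixels']=np.array(c['pixels'],dtype=np.uint8); c['extrinsics']=np.array(c['extrinsics'])
    if save: cv2.imwrite('pics/'+save,c['pixels'][:,:,::-1]); np.savez('pics/'+save[:-4],**c)
    return c
def K(c): return np.array([[c['fx'],0,c['cx']],[0,c['fy'],c['cy']],[0,0,1.]])
def ray(c,u,v):
    d=np.array([(u-c['cx'])/c['fx'],(v-c['cy'])/c['fy']]); s=d.copy()
    for _ in range(20): s=d/(1+c['k1']*(s@s))
    E=c['extrinsics']; w=E[:3,:3]@np.array([s[0],-s[1],-1.]); return E[:3,3],w
def at(c,u,v,z):
    o,w=ray(c,u,v); return o+w*(z-o[2])/w[2]
def proj(c,p):
    E=c['extrinsics']; q=E[:3,:3].T@(np.array(p)-E[:3,3]); s=np.array([q[0],-q[1]])/-q[2]
    s=s*(1+c['k1']*(s@s)); return np.array([c['fx']*s[0]+c['cx'],c['fy']*s[1]+c['cy']])
def load(n):
    d=np.load('pics/'+n+'.npz'); return {k:(d[k] if d[k].ndim else float(d[k])) for k in d}
def mask(c,lo,hi,amin=30):
    h=cv2.cvtColor(c['pixels'].astype(np.uint8),cv2.COLOR_RGB2HSV); m=cv2.inRange(h,np.array(lo),np.array(hi))
    n,l,s,ce=cv2.connectedComponentsWithStats(m); return [(ce[i].round(1),s[i]) for i in range(1,n) if s[i,4]>=amin],l
def rel(target,rv=None):
    "shift in tool axes (mm) and turn (deg) from now to target"
    s=read_state(); T=R.from_rotvec(s['tool_rot']); d=T.inv().apply(np.array(target)-s['ee_pos'])
    o=[] if rv is None else np.degrees((T.inv()*rv).as_rotvec()).round(2)
    return (d*1000).round(1),o
E
python3 - <<'E'
from h import *
a=shot('scene','s0.png');b=shot('top','t0.png');s=read_state()
print(s); print(R.from_rotvec(s['tool_rot']).as_matrix().round(3))
for c in(a,b): print(c['fx'],c['k1'],c['extrinsics'].round(3).tolist())
E
```

```text
pics
{'t': 0.1, 'joint_positions': array([-1.40041901e+00,  1.31049154e-01,  1.48914313e+00, -3.25892179e-05,
        1.52300380e+00, -8.54362573e-02]), 'dq': array([ 0.0004051 , -0.00086962, -0.0018215 , -0.00051561,  0.00015834,
       -0.00066975]), 'effort': array([ 2.03866679e-03, -5.61342645e+01, -4.93092942e+01,  7.71969650e-02,
        2.90700258e-02, -5.60047044e-05]), 'ee_pos': array([ 0.15171529, -0.57994251,  0.19232914]), 'tool_rot': array([-3.11434137e+00, -4.00534545e-01,  1.57940646e-04]), 'contact_force': array([-0.48852907,  0.04706544,  0.17594191]), 'torque': array([ 0.06724349, -0.01724485,  0.01894938]), 'finger_force': 0.0, 'gripper_width': 0.09292851495011782}
[[ 0.967  0.253 -0.   ]
 [ 0.253 -0.967  0.002]
 [ 0.    -0.002 -1.   ]]
443.26252409382073 -0.03060913258085386 [[-0.78, -0.346, 0.522, 1.175], [0.626, -0.424, 0.655, 0.722], [-0.005, 0.837, 0.547, 0.735], [0.0, 0.0, 0.0, 1.0]]
412.4740695198482 -0.024835474483158492 [[0.028, 0.993, -0.118, 0.409], [-1.0, 0.028, -0.001, -0.052], [0.002, 0.118, 0.993, 1.147], [0.0, 0.0, 0.0, 1.0]]
```

View pics/s0.png

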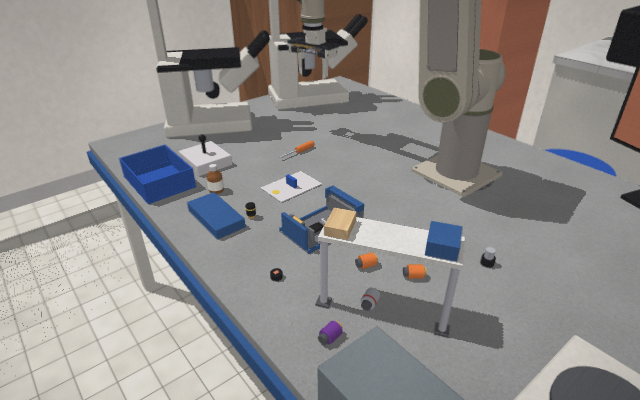

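View pics/t0.png

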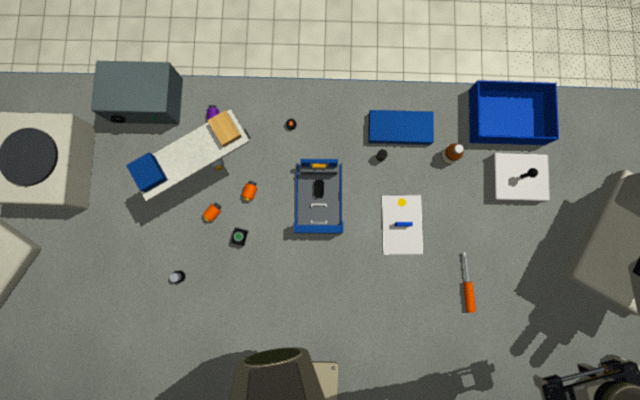

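The top view shows the case at (319,196), the plate at (402,224) with its yellow spot at (402,202), and the block with green glass at (239,237). Objective look-alikes, in scene pixels: orange (368,261) and (415,271), purple (331,332), and steel with a red ring (370,299). The steel one fits the description, as it lies under the shelf and has a red ring. I'll confirm it in a crop.

```bash
python3 - <<'E'
from h import *
a=load('s0');b=load('t0')
c1=cv2.resize(a['pixels'][270:330,335:410],(750,600),interpolation=cv2.INTER_CUBIC)[:,:,::-1]
c2=cv2.resize(b['pixels'][90:290,120:440],(800,500),interpolation=cv2.INTER_CUBIC)[:,:,::-1]
cv2.imwrite('pics/c.png',cv2.resize(c1,(500,400))); 
o=np.zeros((600,800,3),np.uint8); o[:250,:312]=cv2.resize(c1,(312,250)); o[250:,:560]=cv2.resize(c2,(560,350)); o[:250,320:]=cv2.resize(a['pixels'][180:260,270:424,::-1],(480,250),interpolation=cv2.INTER_CUBIC); cv2.imwrite('pics/c.png',o)
for n,lo,hi in[('yellow',(22,150,120),(32,255,255)),('green',(50,60,40),(85,255,255)),('white',(0,0,200),(180,40,255)),('blue',(100,120,40),(125,255,255)),('purple',(130,100,50),(160,255,255)),('red',(0,100,60),(12,255,255))]:
  for nm,c in(('s',a),('t',b)):
    print(n,nm,[(list(x[0]),list(x[1])) for x in mask(c,lo,hi,12)[0] if 100<x[0][0]<450 and x[0][1]>90])
E
```

```text
yellow s [([np.float64(275.6), np.float64(191.4)], [np.int32(273), np.int32(190), np.int32(6), np.int32(4), np.int32(17)])]
yellow t [([np.float64(401.4), np.float64(201.9)], [np.int32(398), np.int32(199), np.int32(8), np.int32(7), np.int32(45)])]
green s []
green t [([np.float64(154.3), np.float64(118.2)], [np.int32(152), np.int32(116), np.int32(6), np.int32(5), np.int32(19)]), ([np.float64(237.8), np.float64(236.0)], [np.int32(234), np.int32(232), np.int32(8), np.int32(9), np.int32(53)])]
white s [([np.float64(273.5), np.float64(92.4)], [np.int32(269), np.int32(85), np.int32(11), np.int32(15), np.int32(44)]), ([np.float64(223.0), np.float64(104.4)], [np.int32(194), np.int32(102), np.int32(53), np.int32(6), np.int32(140)]), ([np.float64(166.0), np.float64(124.3)], [np.int32(165), np.int32(121), np.int32(4), np.int32(6), np.int32(13)]), ([np.float64(203.2), np.float64(153.5)], [np.int32(180), np.int32(141), np.int32(50), np.int32(25), np.int32(590)]), ([np.float64(212.2), np.float64(165.0)], [np.int32(210), np.int32(164), np.int32(6), np.int32(3), np.int32(14)]), ([np.float64(291.0),
[... 5294 characters left out ...]
([np.float64(415.5), np.float64(271.0)], [np.int32(407), np.int32(264), np.int32(18), np.int32(15), np.int32(235)]), ([np.float64(275.7), np.float64(271.6)], [np.int32(273), np.int32(270), np.int32(6), np.int32(4), np.int32(16)]), ([np.float64(371.2), np.float64(297.2)], [np.int32(366), np.int32(295), np.int32(10), np.int32(7), np.int32(12)])]
red t [([np.float64(290.8), np.float64(123.0)], [np.int32(289), np.int32(120), np.int32(5), np.int32(7), np.int32(25)]), ([np.float64(249.1), np.float64(190.2)], [np.int32(242), np.int32(183), np.int32(15), np.int32(17), np.int32(117)]), ([np.float64(211.8), np.float64(212.1)], [np.int32(203), np.int32(204), np.int32(18), np.int32(18), np.int32(135)])]
```

View pics/c.png

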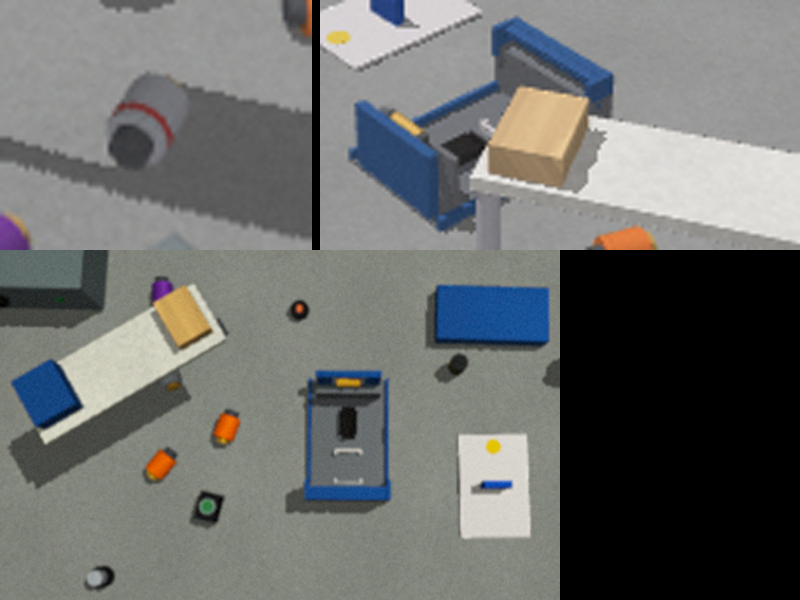

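The crop confirms it: a steel barrel with a red ring and dark nose under the shelf, axis running from (375,293) to (366,305) in the scene picture, nose away from the robot. Next come rough world positions.

```bash
python3 - <<'E'
from h import *
a=load('s0');b=load('t0')
P=lambda n,c,u,v,z:print(n,at(c,u,v,z).round(3))
P('obj nose',a,366.3,305.5,.017);P('obj back',a,374.7,292.8,.017);P('obj back top',b,219.5,167,.017)
P('block',b,237.8,236,.034)
P('spot',b,401.4,201.9,.005);P('plate c',b,402.2,225.1,.005);P('fin',b,403.4,223.6,.033)
P('tower',b,319.1,161.5,.06)
for n,z,u,v in[('lipL',.07,292,232.5),('lipR',.07,343,232.5),('towL',.068,301,160),('towR',.068,338,160)]:P(n,b,u,v,z)
# shelf board front edge corners (top z .192) from the top view crop
f=lambda x,y:(120+x/1.75,90+(y-250)/1.75)
for n,x,y in[('fl',45,443),('fr',226,340),('br',193,287)]: u,v=f(x,y);P('shelf '+n,b,u,v,.192);
P('or1',b,249,190,.017);P('or2',b,211.8,212.1,.017);P('eye/black',b,177,277,.04)
o,l=mask(b,(0,0,200),(180,40,255),1000)
for x in o:
  print(x[0]); 
m=[(l==l[225,390]).astype(np.uint8)][0]; k=cv2.findContours(m,0,2)[0]; k=max(k,key=cv2.contourArea); r=cv2.minAreaRect(k); print(r,[at(b,*q,.005).round(3) for q in cv2.boxPoints(r)])
E
```

```text
obj nose [0.665 0.254 0.017]
obj back [0.624 0.238 0.017]
obj back top [0.626 0.233 0.017]
block [0.435 0.169 0.034]
spot [ 0.543 -0.276  0.005]
plate c [ 0.478 -0.279  0.005]
fin [ 0.481 -0.277  0.033]
tower [ 0.64  -0.044  0.06 ]
lipL [0.447 0.021 0.07 ]
lipR [ 0.451 -0.112  0.07 ]
towL [0.641 0.004 0.068]
towR [ 0.643 -0.094  0.068]
shelf fl [0.508 0.358 0.192]
shelf fr [0.655 0.122 0.192]
shelf br [0.729 0.171 0.192]
or1 [0.563 0.148 0.017]
or2 [0.499 0.247 0.017]
eye/black [0.322 0.324 0.04 ]
[190.1 155.1]
[521.5 176. ]
[402.2 225.1]
((319.5, 199.5), (399.0, 639.0), 90.0) [array([1.123, 0.934, 0.005]), array([ 1.179, -0.999,  0.005]), array([ 0.026, -0.923,  0.005]), array([-0.02 ,  0.795,  0.005])]
```

Emit:
{"fn": "send_rows", "kwargs": {"linear": [[0.0588,-0.0531,-0.0196],[0.0588,-0.0531,-0.0196],[0.0588,-0.0531,-0.0196],[0.0588,-0.0531,-0.0196],[0.0588,-0.0531,-0.0196],[0.0588,-0.0531,-0.0196],[0.0588,-0.0531,-0.0196],[0.0588,-0.0531,-0.0196]], "dr": [[0,0,0],[0,0,0],[0,0,0],[0,0,0],[0,0,0],[0,0,0],[0,0,0],[0,0,0]], "jaw": [-1,-1,-1,-1,-1,-1,-1,-1]}}

```text
t: 0.77
ee_pos: [0.326, -0.3136, 0.2718]
tool_rot: [-3.116, -0.4, 0.0]
contact_force: [0.9, -0.1, -0.1]
gripper_width: 0.0931
finger_force: 0.0
```

Emit:
{"fn": "send_rows", "kwargs": {"linear": [[0.0588,-0.0531,-0.0196],[0.0588,-0.0531,-0.0196],[0.0588,-0.0531,-0.0196],[0.0588,-0.0531,-0.0196],[0.0588,-0.0531,-0.0196],[0,0,0],[0,0,0],[0,0,0]], "dr": [[0,0,0],[0,0,0],[0,0,0],[0,0,0],[0,0,0],[0,0,0.0544],[0,0,0.0544],[0,0,0.0544]], "jaw": [-1,-1,-1,-1,-1,-1,-1,-1]}}

```text
t: 1.43
ee_pos: [0.4346, -0.1487, 0.3204]
tool_rot: [-3.141, 0.003, 0.001]
contact_force: [-0.0, -0.7, 0.1]
gripper_width: 0.0926
finger_force: 0.0
```

```bash
python3 - <<'E'
from h import *
c=shot('wrist','w1.png'); print(c['fx'],c['k1'],c['extrinsics'].round(3).tolist(), read_state()['ee_pos'])
E
```

```text
349.3125827471543 -0.04893666464278023 [[-0.002, 0.962, 0.274, 0.512], [-1.0, -0.002, -0.0, -0.149], [0.0, -0.274, 0.962, 0.511], [0.0, 0.0, 0.0, 1.0]] [ 0.43438099 -0.14910304  0.32026951]
```

View pics/w1.png

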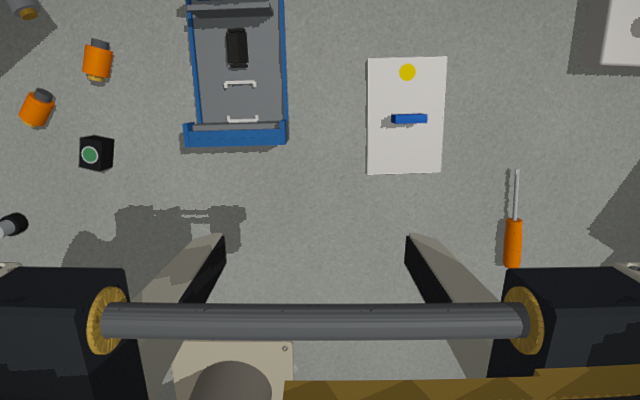

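The wrist view shows the whole plate (spot (407,72), fin (409,118)), the block at (96,153) with its glass at (90,154), and the case's lip end at (236,137). I'll measure the plate and block from this.

```bash
cat >> h.py <<'E'
def rect(c,m,z):
    "min-area rect of a mask's largest contour, cast on plane z: centre, long-side yaw deg, sizes"
    k=max(cv2.findContours(m.astype(np.uint8),0,cv2.CHAIN_APPROX_NONE)[0],key=cv2.contourArea)[:,0]
    p=np.array([at(c,u,v,z)[:2] for u,v in k]); (x,y),(w,h),t=cv2.minAreaRect((p*1000).astype(np.float32))
    if w<h: w,h,t=h,w,t+90
    return np.round([x,y],1),round((t+90)%180-90,1),round(w,1),round(h,1)
E
python3 - <<'E'
from h import *
c=load('w1'); h=cv2.cvtColor(c['pixels'],cv2.COLOR_RGB2HSV)
m=np.zeros((400,640),np.uint8); W=cv2.inRange(h,(0,0,195),(180,45,255)); W|=cv2.inRange(h,(22,150,120),(32,255,255)); m[45:185,350:460]=W[45:185,350:460]
m=cv2.morphologyEx(m,cv2.MORPH_CLOSE,np.ones((15,15))); print('plate',rect(c,m,.005))
o,_=mask(c,(22,150,120),(32,255,255)); print([ (x[0],at(c,*x[0],.005).round(4)) for x in o if x[0][1]<100])
o,_=mask(c,(50,60,40),(85,255,255)); print([ (x[0],at(c,*x[0],.034).round(4)) for x in o if x[0][0]<150])
# fin
o,_=mask(c,(105,150,60),(125,255,255)); print([ (x[0],x[1],at(c,*x[0],.03).round(4)) for x in o])
# block: dark blob
D=cv2.inRange(h,(0,0,0),(180,255,60)); D|=cv2.inRange(h,(50,60,40),(85,255,255)); m=np.zeros_like(m); m[125:180,70:125]=D[125:180,70:125]
print('block dark',rect(c,m,.034))
cv2.imwrite('pics/b1.png',cv2.resize(c['pixels'][125:180,65:130,::-1],(780,660)[:2],interpolation=cv2.INTER_CUBIC)[:600])
E
```

```text
plate (array([ 514.8, -277.6]), -88.0, 107.7, 97.5)
[(array([406.9,  71.8]), array([ 0.5445, -0.2766,  0.005 ])), (array([93.7, 77.7]), array([0.5403, 0.1618, 0.005 ]))]
[(array([ 89.1, 154.3]), array([0.4362, 0.1675, 0.034 ]))]
[(array([243.4, 122.2]), array([ 183,    0,  105,  147, 2073], dtype=int32), array([ 0.4779, -0.0525,  0.03  ])), (array([194.1,  65.8]), array([187,  11,  15, 112, 475], dtype=int32), array([0.5513, 0.0086, 0.03  ])), (array([408.9, 118.3]), array([391, 114,  36,  10, 294], dtype=int32), array([ 0.4828, -0.2768,  0.03  ]))]
block dark (array([437.8, 157.3]), -11.9, 50.0, 48.3)
```

View pics/b1.png

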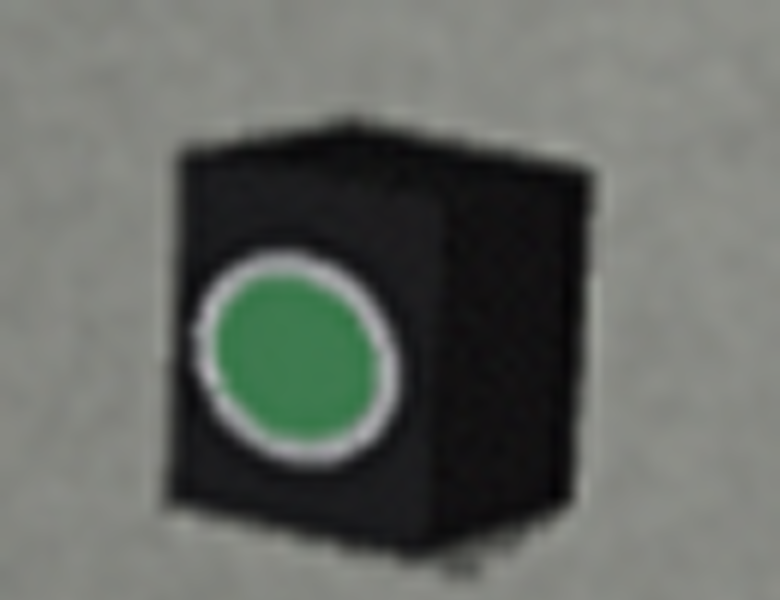

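The enlarged block shows its top-face corners in wrist pixels at about (80,137.5), (79.2,167.1), (100.4,170.8) and (101.7,140.4). I'll cast these onto z = 34 mm.

```bash
python3 - <<'E'
from h import *
c=load('w1')
p=np.array([at(c,u,v,.034)[:2] for u,v in[(80,137.5),(79.2,167.1),(100.4,170.8),(101.7,140.4)]])
print(p.round(4),np.linalg.norm(np.diff(p,axis=0,append=p[:1]),axis=1).round(4),p.mean(0).round(4))
for a,b in((0,1),(3,2),(1,2),(0,3)): d=p[a]-p[b]; print(np.degrees(np.arctan2(d[1],d[0])).round(1))
h=cv2.cvtColor(c['pixels'],cv2.COLOR_RGB2HSV)
W=cv2.inRange(h,(0,0,185),(180,50,255))|cv2.inRange(h,(20,100,100),(35,255,255))|cv2.inRange(h,(100,120,40),(125,255,255)); m=np.zeros_like(W); m[45:185,350:460]=W[45:185,350:460]
m=cv2.morphologyEx(m,cv2.MORPH_CLOSE,np.ones((9,9))); print('plate',rect(c,m,.005))
print(rel([.436,.1675,.2]))
E
```

```text
[[0.4598 0.1766]
 [0.4181 0.1854]
 [0.4125 0.155 ]
 [0.4554 0.1459]] [0.0427 0.031  0.0439 0.031 ] [0.4364 0.1657]
-11.9
-11.9
79.6
81.8
plate (array([ 482.9, -278.9]), 2.0, 162.4, 108.1)
(array([  -1.3, -316.6,  120.3]), [])
```

Emit:
{"fn": "send_rows", "kwargs": {"linear": [[0.0004,-0.0632,0.05],[0.0004,-0.0632,0.05],[0.0004,-0.0632,0.05],[0.0004,-0.0632,0.05],[0.0004,-0.0632,0.05],[0.0004,-0.0632,0.05],[0.0004,-0.0632,0.05],[0.0004,-0.0632,0.05]], "dr": [[0,0,0],[0,0,0],[0,0,0],[0,0,0],[0,0,0],[0,0,0],[0,0,0],[0,0,0]], "jaw": [-1,-1,-1,-1,-1,-1,-1,-1]}}

```text
t: 2.15
ee_pos: [0.4354, 0.1043, 0.1194]
tool_rot: [-3.142, -0.002, -0.0]
contact_force: [1.3, 0.1, 1.0]
gripper_width: 0.0932
finger_force: 0.0
```

Emit:
{"fn": "send_rows", "kwargs": {"linear": [[0.0004,-0.0632,0.05],[0.0004,-0.0632,0.05],[0,0,0],[0,0,0],[0,0,0],[0,0,0]], "dr": [[0,0,0],[0,0,0],[0,0,0.064],[0,0,0.064],[0,0,0],[0,0,0]], "jaw": [-1,-1,-1,-1,-1,-1]}}

```text
t: 2.65
ee_pos: [0.4362, 0.166, 0.0704]
tool_rot: [3.126, -0.309, -0.001]
contact_force: [-0.1, 0.2, -0.1]
gripper_width: 0.0929
finger_force: 0.0
```

```bash
python3 - <<'E'
from h import *
s=read_state();print(s['ee_pos'],R.from_rotvec(s['tool_rot']).as_matrix().round(3));print(rel([.4364,.1667,.007],R.from_euler('z',-11.5,degrees=True)*R.from_euler('x',180,degrees=True)))
c=shot('wrist','w2.png')
o,_=mask(c,(50,60,40),(85,255,255)); print([ (x[0],at(c,*x[0],.034).round(4)) for x in o])
E
```

```text
[0.43624454 0.16603141 0.07039992] [[ 0.981 -0.196 -0.001]
 [-0.196 -0.981 -0.   ]
 [-0.001  0.    -1.   ]]
(array([ 0.1, -0.7, 63.4]), array([0.01, 0.03, 0.19]))
[(array([311.5, 213.2]), array([0.4363, 0.1679, 0.034 ]))]
```

Emit:
{"fn": "send_rows", "kwargs": {"linear": [[0,-0.001,0.0634],[0,-0.001,0.0634],[0,0,0],[0,0,0],[0,0,0],[0,0,0],[0,0,0],[0,0,0]], "dr": [[0,0,0],[0,0,0],[0,0,0],[0,0,0],[0,0,0],[0,0,0],[0,0,0],[0,0,0]], "jaw": [-0.5,-0.2,0.6,0.6,0.6,0.6,0.6,0.6], "force": 15}}

```text
t: 3.37
ee_pos: [0.438, 0.1674, 0.0089]
tool_rot: [-3.125, 0.316, -0.004]
contact_force: [-0.5, -1.5, -0.5]
gripper_width: 0.0438
finger_force: 0.0
```

Emit:
{"fn": "send_rows", "kwargs": {"linear": [[0,0,0],[0,0,0],[0,0,0],[0,0,0],[0,0,0],[0,0,0]], "dr": [[0,0,0],[0,0,0],[0,0,0],[0,0,0],[0,0,0],[0,0,0]], "jaw": [0.6,0.6,0.6,0.6,0.6,0.6]}}

```text
t: 3.87
ee_pos: [0.4372, 0.1673, 0.0078]
tool_rot: [-3.125, 0.316, -0.001]
contact_force: [0.2, -0.0, 6.0]
gripper_width: 0.0307
finger_force: 15.0
```

Emit:
{"fn": "send_rows", "kwargs": {"linear": [[0,0,-0.04],[0,0,-0.08],[0,0,-0.08],[0,0,-0.08],[0.021,0.0715,-0.0177],[0.021,0.0715,-0.0177],[0.021,0.0715,-0.0177],[0.021,0.0715,-0.0177]], "dr": [[0,0,0],[0,0,0],[0,0,-0.064],[0,0,-0.064],[0,0,0],[0,0,0],[0,0,0],[0,0,0]], "jaw": [0.6,0.6,0.6,0.6,0.6,0.6,0.6,0.6]}}

```text
t: 4.53
ee_pos: [0.4784, 0.0228, 0.1829]
tool_rot: [-3.142, -0.001, 0.0]
contact_force: [0.5, -0.0, -0.4]
gripper_width: 0.0308
finger_force: 15.0
```

Emit:
{"fn": "send_rows", "kwargs": {"linear": [[0.021,0.0715,-0.0177],[0.021,0.0715,-0.0177],[0,0,0],[0,0,0],[0,0,0]], "dr": [[0,0,0],[0,0,0],[0,0,0],[0,0,0],[0,0,0]], "jaw": [0.6,0.6,0.6,0.6,0.6]}}

```text
t: 4.95
ee_pos: [0.4989, -0.0471, 0.1994]
tool_rot: [-3.141, 0.002, 0.003]
contact_force: [0.2, 0.4, -0.5]
gripper_width: 0.0306
finger_force: 15.0
```

```bash
python3 - <<'E'
from h import *
s=read_state();print(s['ee_pos'],s['gripper_width'],s['finger_force'])
c=shot('wrist','w3.png')
cv2.imwrite('pics/w3c.png',cv2.resize(c['pixels'][0:250,200:440,::-1],(576,600),interpolation=cv2.INTER_CUBIC))
E
```

```text
[ 0.49889555 -0.0470756   0.19943476] 0.030574748443546077 14.995535910129547
```

View pics/w3c.png

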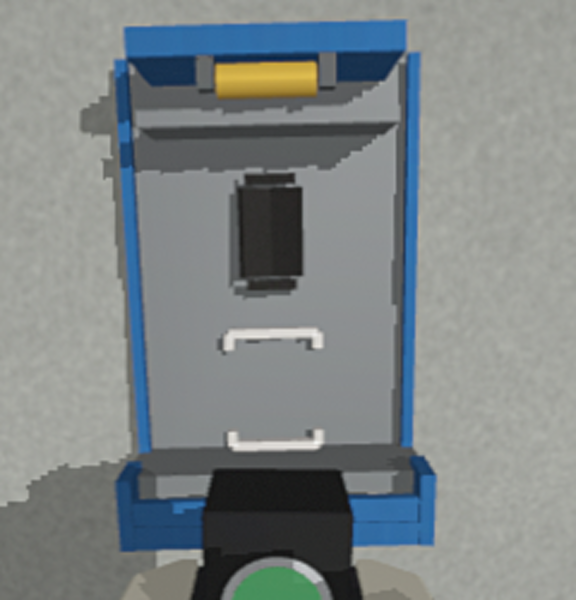

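The crop (scale 2.4, offset 200,0) shows the roller at (266,80), the tower's far edge from (125,28) to (405,20), and the cradle at (270,232). The ribs are at (275,334) and (276,441), and the lip is at rows 497-545.

```bash
python3 - <<'E'
from h import *
c=load('w3'); f=lambda x,y:(200+x/2.4-.3,y/2.4-.3)
def P(n,x,y,z):
    p=at(c,*f(x,y),z); print(n,(p*1000).round(1)); return p
a=P('tower far L',126,29,.068);b=P('tower far R',405,21,.068);d=a-b;print('yaw',np.degrees(np.arctan2(-d[0],d[1])))
P('tower near L',132,58,.068);P('tower near R',404,51,.068)
P('roller L',216,80,.0675);P('roller R',318,78,.0675)
P('rib far',275,334,.012);P('rib near',276,441,.012);
for q in((228,337),(322,335),(230,440),(322,438)):P('rib end',*q,.012)
P('cradle stopF',270,179,.02);P('cradle stopN',270,285,.02)
P('railL far',122,60,.012);P('railR far',413,55,.012);P('railL',144,452,.012);P('railR',407,446,.012)
P('lip L out near',121,549,.07);P('lip R out near',433,544,.07);P('lipL far',121,465,.07);P('lipR far',431,460,.07)
P('seat2 near edge L',136,127,.052);P('seat2 R',398,123,.052)
h=cv2.cvtColor(c['pixels'],cv2.COLOR_RGB2HSV)
o,l=mask(c,(0,0,185),(180,40,255),15)
for x in o:
  if 280<x[0][0]<345 and x[0][1]<200: print(x[0],x[1],at(c,*x[0],.012).round(4))
o,l=mask(c,(18,100,100),(35,255,255),50)
for x in o: print('y',x[0],x[1],at(c,*x[0],.066).round(4))
# block in hand: green glass, height = tcp z -.0075+.034
o,_=mask(c,(50,60,40),(85,255,255)); print([ (x[0],at(c,*x[0],.1994-.0078+.034).round(4)) for x in o])
E
```

```text
tower far L [645.2   5.1  68. ]
tower far R [647.6 -92.9  68. ]
yaw 1.4090069610237839
tower near L [635.7   3.4  68. ]
tower near R [637.8 -92.9  68. ]
roller L [628.2 -26.2  67.5]
roller R [628.8 -62.6  67.5]
rib far [531.2 -47.   12. ]
rib near [481.7 -47.4  12. ]
rib end [529.9 -25.9  12. ]
rib end [530.7 -68.1  12. ]
rib end [482.2 -26.   12. ]
rib end [483.1 -68.7  12. ]
cradle stopF [597. -45.  20.]
cradle stopN [553.2 -44.9  20. ]
railL far [645.3  16.5  12. ]
railR far [ 647.  -104.5   12. ]
railL [476.5  14.2  12. ]
railR [ 479.2 -108.4   12. ]
lip L out near [450.8  16.   70. ]
lip R out near [ 452.8 -111.5   70. ]
lipL far [486.5  14.1  70. ]
lipR far [ 488.4 -108.9   70. ]
seat2 near edge L [614.3   5.4  52. ]
seat2 R [615.6 -93.7  52. ]
[313.3 139.2] [294 137  40   9 169] [ 0.5308 -0.0459  0.012 ]
[313.9 184.3] [295 179  40   9 158] [ 0.4807 -0.0465  0.012 ]
y [310.2  32.9] [289  26  44  15 627] [ 0.6285 -0.0438  0.066 ]
y [41.3 50.1] [ 30  43  24  15 243] [0.6189 0.1972 0.066 ]
y [128.  116.9] [118  96  21  42 509] [0.5587 0.1244 0.066 ]
y [521.9 126.7] [512 117  21  21 340] [ 0.5496 -0.2403  0.066 ]
y [239.6 323.3] [233 288  17  70 663] [0.3386 0.0345 0.066 ]
y [390.1 322.4] [380 289  17  68 593] [ 0.3396 -0.1292  0.066 ]
y [347.6 387.7] [ 118  369  431   31 9639] [ 0.2498 -0.0855  0.066 ]
[(array([314.8, 253.5]), array([ 0.4979, -0.0477,  0.2256]))]
```

Emit:
{"fn": "send_rows", "kwargs": {"linear": [[0.0156,-0.0016,0],[0,0,0.066],[0,0,0.066],[0,0,0.066],[0,0,0.066],[0,0,0.06],[0,0,0],[0,0,0]], "dr": [[0,0,-0.0122],[0,0,0],[0,0,0],[0,0,0],[0,0,0],[0,0,0],[0,0,0],[0,0,0]], "jaw": [0.6,0.6,0.6,0.6,0.6,0.6,0.6,0.6]}}

```text
t: 5.67
ee_pos: [0.5055, -0.0451, 0.0367]
tool_rot: [-3.14, -0.033, 0.007]
contact_force: [0.6, 0.1, 0.9]
gripper_width: 0.0308
finger_force: 15.0
```

```bash
python3 - <<'E'
from h import *
s=read_state();print(s['ee_pos'],s['contact_force'],rel([.5066,-.0463,.0123],R.from_euler('z',1.1,degrees=True)*R.from_euler('x',180,degrees=True)))
c=shot('wrist','w4.png')
o,_=mask(c,(50,60,40),(85,255,255)); print([ (x[0],at(c,*x[0],s['ee_pos'][2]-.0078+.034).round(4)) for x in o])
E
```

```text
[ 0.50545028 -0.04506414  0.03671945] [0.63069053 0.11191056 0.86125016] (array([ 1.2,  1.3, 24.4]), array([-0.07,  0.27,  0.1 ]))
[(array([314.8, 253.5]), array([ 0.5046, -0.0457,  0.0629]))]
```

Emit:
{"fn": "send_rows", "kwargs": {"linear": [[0.0024,0.0026,0.01],[0,0,0.015],[0,0,0.012],[0,0,0.008],[0,0,0.003],[0,0,0],[0,0,0]], "dr": [[0,0,0],[0,0,0],[0,0,0],[0,0,0],[0,0,0],[0,0,0],[0,0,0]], "jaw": [0.6,0.6,0.6,0.6,0.6,0.6,0.6]}}

```text
t: 6.3
ee_pos: [0.5088, -0.0482, 0.0151]
tool_rot: [3.141, 0.029, 0.0]
contact_force: [-3.2, 0.3, 6.9]
gripper_width: 0.0318
finger_force: 15.0
```

```bash
python3 - <<'E'
from h import *
c=shot('wrist','w5.png');s=read_state();print(s['ee_pos'],s['contact_force'],s['torque'],R.from_rotvec(s['tool_rot']).as_matrix().round(3).tolist())
o,_=mask(c,(50,60,40),(85,255,255)); print([ (x[0],at(c,*x[0],.0151-.0078+.034).round(4)) for x in o])
print(c['extrinsics'].round(4).tolist())
o,l=mask(c,(0,0,185),(180,40,255),15)
for x in o:
  if x[0][1]<330: print(x[0],x[1],at(c,*x[0],.012).round(4))
cv2.imwrite('pics/w5c.png',cv2.resize(c['pixels'][80:330,180:460,::-1],(672,600),interpolation=cv2.INTER_CUBIC))
E
```

```text
[ 0.50878263 -0.04815581  0.01515069] [-3.83388251  0.06039298  7.07645671] [-0.01276426  0.63692403 -0.0517404 ] [[1.0, 0.018, 0.0], [0.018, -1.0, -0.0], [0.0, 0.0, -1.0]]
[(array([314.7, 260.1]), array([ 0.504 , -0.0488,  0.0413]))]
[[0.0186, 0.9616, 0.2737, 0.5855], [-0.9998, 0.0177, 0.0057, -0.0472], [0.0006, -0.2737, 0.9618, 0.2057], [0.0, 0.0, 0.0, 1.0]]
[611.6 219.4] [ 573  145   67  156 6400] [ 0.5186 -0.2304  0.012 ]
[310.3 194.2] [273 190  77  16 539] [ 0.5311 -0.0457  0.012 ]
[483.9 202.7] [481 201   8   4  18] [ 0.5279 -0.1477  0.012 ]
[196.9 217.3] [193 215   8   6  19] [0.5158 0.021  0.012 ]
[501.9 265.3] [497 263  11   6  30] [ 0.4874 -0.1656  0.012 ]
[630.8 264. ] [628 263   8   3  17] [ 0.4884 -0.2522  0.012 ]
```

View pics/w5c.png

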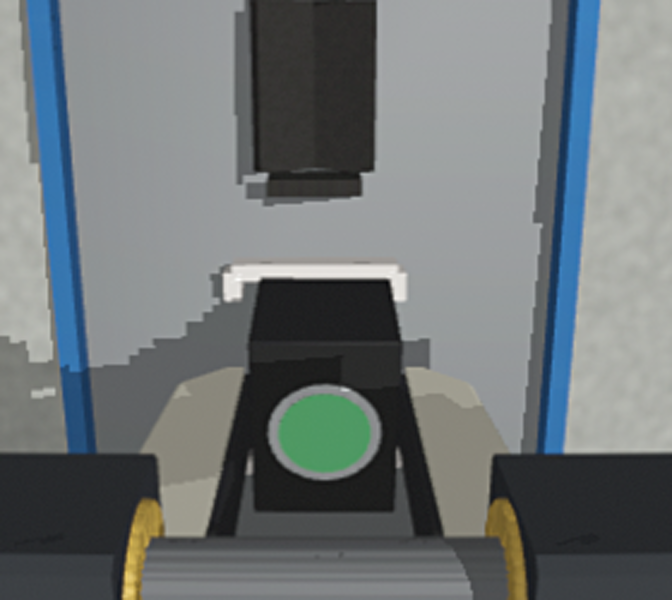

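```bash
python3 - <<'E'
from h import *
c=load('w5'); f=lambda x,y:(180+x/2.4-.3,80+y/2.4-.3)
for z in(.038,.0413,.046):
  print(z,'glass',(at(c,314.7,260.1,z)*1000).round(1),'front top',[(at(c,*f(*q),z)*1000).round(1) for q in((248,343),(402,343))],'back top',[(at(c,*f(*q),z)*1000).round(1) for q in((254,511),(394,511))])
for z in(.004,.008,.012): print(z,'front bottom',[(at(c,*f(*q),z)*1000).round(1) for q in((259,279),(391,279))])
print('rib top inner corners',[(at(c,*f(*q),.012)*1000).round(1) for q in((226,266),(404,266),(226,300),(404,300),(243,300),(392,300))])
E
```

```text
0.038 glass [502.4 -48.8  38. ] front top [array([523.1, -32.2,  38. ]), array([523.7, -65. ,  38. ])] back top [array([482.5, -33.3,  38. ]), array([483.1, -65. ,  38. ])]
0.0413 glass [504.  -48.8  41.3] front top [array([524.3, -32.5,  41.3]), array([524.9, -64.7,  41.3])] back top [array([484.6, -33.6,  41.3]), array([485.1, -64.7,  41.3])]
0.046 glass [506.3 -48.7  46. ] front top [array([526.1, -33. ,  46. ]), array([526.7, -64.2,  46. ])] back top [array([487.5, -33.9,  46. ]), array([488. , -64.2,  46. ])]
0.004 front bottom [array([527.6, -32.1,   4. ]), array([528.2, -65.1,   4. ])]
0.008 front bottom [array([528.7, -32.4,   8. ]), array([529.3, -64.8,   8. ])]
0.012 front bottom [array([529.9, -32.7,  12. ]), array([530.4, -64.4,  12. ])]
rib top inner corners [array([533. , -24.8,  12. ]), array([533.7, -67.4,  12. ]), array([524.4, -24.7,  12. ]), array([525.2, -67.8,  12. ]), array([524.5, -28.8,  12. ]), array([525.2, -64.9,  12. ])]
```

Emit:
{"fn": "send_rows", "kwargs": {"linear": [[0,0,-0.016],[-0.003,-0.0044,0],[0,0,0],[0,0,0],[0,0,0]], "dr": [[0,0,0],[0,0,0],[0,0,0],[0,0,0],[0,0,0]], "jaw": [0.6,0.6,0.6,0.6,0.6]}}

```text
t: 6.77
ee_pos: [0.5069, -0.0456, 0.0222]
tool_rot: [-3.141, -0.029, 0.0]
contact_force: [0.4, -0.3, -0.2]
gripper_width: 0.0316
finger_force: 15.0
```

```bash
cat > bl.py <<'E'
from h import *
import sys
def go(n):
    c=shot('wrist',n+'.png');s=read_state();print((s['ee_pos']*1000).round(1),s['contact_force'].round(1),s['torque'].round(2))
    h=cv2.cvtColor(c['pixels'],cv2.COLOR_RGB2HSV)
    o,_=mask(c,(50,60,40),(85,255,255)); g=max(o,key=lambda x:x[1][4]); print('glass px',g[0])
    # vertical profile of V at the block column, to find front edges
    col=h[170:235,int(g[0][0])-5:int(g[0][0])+6,2].mean(1); print('col170',col.round(0).astype(int).tolist())
    row=h[228,270:360,2]; print('row228',row.tolist())
go(sys.argv[1])
E
python3 bl.py w6
```

```text
[506.9 -45.7  22.1] [ 0.2 -0.4 -1.2] [0.04 0.01 0.05]
glass px [314.8 260. ]
col170 [159, 159, 160, 160, 159, 159, 159, 160, 158, 159, 159, 156, 154, 156, 196, 227, 226, 225, 225, 227, 229, 162, 153, 157, 156, 152, 71, 29, 29, 32, 32, 32, 32, 32, 31, 31, 32, 32, 32, 32, 32, 32, 32, 32, 32, 32, 32, 32, 32, 32, 31, 33, 49, 48, 43, 43, 44, 44, 44, 44, 34, 30, 30, 30, 30]
row228 [99, 98, 99, 99, 99, 99, 99, 99, 99, 99, 99, 100, 102, 72, 40, 42, 42, 43, 45, 44, 46, 36, 31, 29, 29, 31, 31, 29, 32, 30, 30, 30, 32, 30, 38, 43, 43, 43, 43, 43, 44, 44, 43, 43, 44, 44, 43, 44, 44, 44, 44, 44, 42, 43, 44, 43, 43, 43, 43, 43, 44, 41, 45, 43, 44, 43, 43, 44, 44, 43, 43, 43, 44, 43, 43, 43, 44, 73, 96, 100, 98, 97, 95, 98, 139, 155, 155, 153, 153, 153]
```

```bash
python3 - <<'E'
from h import *
from scipy.optimize import least_squares
def prof(n):
    c=load(n);h=cv2.cvtColor(c['pixels'],cv2.COLOR_RGB2HSV); return h[170:235,310:321,2].mean(1).round(0).astype(int).tolist()
print(prof('w3')); print(prof('w4'))
c=load('w6'); tcp=np.array([.5069,-.0456,.0221])
# block model in x-z about block origin relative to tcp; rows of front-bottom, front-top, glass
def rows(q,sh=0):
    x,z,t=q; out=[]
    for a,b in((22,0),(22,34),(0,34)):
        a,b=a/1000,b/1000
        p=tcp+[x+a*np.cos(t)-b*np.sin(t),-.001,z+a*np.sin(t)+b*np.cos(t)]; out.append(proj(c,p)[1])
    return np.array(out)
for obs in((196.2,222,260.0),(195.8,213.2,253.5)):
    r=least_squares(lambda q:rows(q)-obs,[0,-.008,0.]); print(r.x[:2]*1000,np.degrees(r.x[2]),r.cost)
E
```

```text
[140, 141, 139, 139, 139, 139, 139, 139, 139, 139, 138, 138, 139, 150, 217, 218, 219, 165, 89, 80, 84, 84, 84, 86, 87, 53, 26, 24, 26, 26, 27, 26, 26, 26, 26, 26, 26, 25, 26, 26, 26, 26, 25, 35, 41, 43, 43, 43, 44, 43, 43, 43, 42, 42, 42, 42, 42, 42, 42, 32, 22, 31, 93, 136, 135]
[157, 157, 157, 157, 154, 153, 178, 226, 225, 224, 224, 226, 203, 156, 154, 155, 155, 155, 155, 155, 154, 154, 155, 157, 149, 75, 26, 25, 28, 29, 28, 28, 28, 28, 29, 29, 29, 28, 29, 29, 29, 28, 27, 37, 45, 47, 47, 47, 47, 47, 47, 46, 46, 46, 46, 46, 47, 47, 36, 32, 29, 36, 103, 156, 154]
[-1.48455094 -8.3059987 ] 6.069499084270503 2.1406529524077376e-26
[-2.49848666 -9.56462007] -1.0278509143877317 9.693522803355793e-27
```

Emit:
{"fn": "send_rows", "kwargs": {"linear": [[0,0,0],[0,0,0],[0,0,0]], "dr": [[0,-0.072,0],[0,0,0],[0,0,0]], "jaw": [0.6,0.6,0.6]}}

```text
t: 7.07
ee_pos: [0.5067, -0.0455, 0.0202]
tool_rot: [3.136, 0.03, -0.182]
contact_force: [-0.2, -0.4, -0.6]
gripper_width: 0.0312
finger_force: 15.0
```

```bash
python3 bl.py w7; python3 - <<'E'
from h import *
from scipy.optimize import least_squares
c=load('w7'); s=read_state(); tcp=s['ee_pos']; print(R.from_rotvec(s['tool_rot']).as_matrix().round(3).tolist())
h=cv2.cvtColor(c['pixels'],cv2.COLOR_RGB2HSV)
W=cv2.inRange(h,(0,0,190),(180,40,255)); n,l,st,ce=cv2.connectedComponentsWithStats(W)
i=[k for k in range(1,n) if 270<ce[k][0]<350 and ce[k][1]<225 and st[k,4]>100][0]; x,y,w,hh=st[i,:4]; print(st[i],ce[i])
ys,xs=np.where(l==i); top=ys.min()
print('rib outer ends',[(at(c,u,top+2,.012)*1000).round(1) for u in(xs.min(),xs.max()+1)],'inner edge',(at(c,316,ys[abs(xs-316)<10].max()+1,.012)*1000).round(1), 'outer edge',(at(c,316,ys[abs(xs-316)<10].min(),.012)*1000).round(1))
E
```

```text
[507.4 -45.7  21.6] [ 0.1 -0.9  0.1] [-0.02 -0.13  0.06]
glass px [314.9 256.3]
col170 [163, 163, 163, 163, 163, 162, 163, 163, 162, 162, 163, 166, 165, 162, 169, 230, 230, 227, 227, 229, 231, 203, 166, 97, 34, 27, 30, 31, 31, 31, 31, 31, 31, 31, 31, 30, 29, 29, 29, 28, 28, 28, 27, 27, 27, 27, 27, 31, 32, 33, 32, 32, 32, 32, 32, 32, 32, 31, 32, 32, 32, 32, 32, 31, 26]
row228 [101, 101, 101, 102, 101, 102, 100, 101, 101, 101, 103, 103, 85, 49, 29, 30, 32, 32, 32, 33, 30, 32, 32, 32, 32, 30, 32, 31, 32, 34, 33, 31, 33, 33, 32, 31, 32, 31, 33, 32, 32, 32, 31, 33, 33, 32, 31, 31, 31, 32, 33, 33, 31, 34, 31, 33, 32, 33, 32, 32, 33, 32, 31, 33, 30, 32, 32, 33, 32, 31, 32, 33, 32, 33, 32, 26, 46, 91, 104, 102, 101, 102, 101, 101, 102, 101, 98, 102, 147, 160]
[[0.993, 0.019, -0.112], [0.019, -1.0, -0.002], [-0.112, -0.0, -0.994]]
[278 185  76  14 595] [315.95630252 189.07226891]
rib outer ends [array([531.8, -24.3,  12. ]), array([532.6, -68.3,  12. ])] inner edge [529.1 -46.3  12. ] outer edge [533.4 -46.3  12. ]
```

```bash
python3 - <<'E'
from h import *
from scipy.optimize import least_squares
c=load('w7')
def rows(q):
    x,z,t=q; out=[]
    for a,b in((.022,0),(.022,.034),(0,.034)):
        p=[x+a*np.cos(t)-b*np.sin(t),-.0465,z+a*np.sin(t)+b*np.cos(t)]; out.append(proj(c,p)[1])
    return np.array(out)
r=least_squares(lambda q:rows(q)-(193.4,217,256.3),[.505,.012,0.]); print(r.x[:2]*1000,np.degrees(r.x[2]))
print((at(c,314.9,256.3,.047)*1000).round(1))
E
```

```text
[506.44869908  13.4913154 ] -2.30658206621074
[507.5 -46.1  47. ]
```

Emit:
{"fn": "send_rows", "kwargs": {"linear": [[-0.003,0.0014,0],[0.0008,0,0.007],[0.0008,0,0.007],[0.0006,0,0.005],[0,0,0],[0,0,0]], "dr": [[0,0.012,0],[0,0,0],[0,0,0],[0,0,0],[0,0,0],[0,0,0]], "jaw": [0.6,0.6,0.6,0.6,0.6,0.6], "force": 8}}

```text
t: 7.62
ee_pos: [0.5056, -0.0465, 0.0131]
tool_rot: [3.137, 0.029, -0.147]
contact_force: [0.5, 0.3, -0.4]
gripper_width: 0.0318
finger_force: 8.0
```

```bash
python3 bl.py w8
```

```text
[505.8 -46.5  13.2] [-0.5 -0.5 -0.5] [-0.01 -0.07  0.02]
glass px [315.  256.3]
col170 [164, 164, 164, 164, 164, 164, 164, 164, 163, 163, 163, 163, 162, 164, 164, 162, 166, 216, 229, 228, 227, 228, 232, 241, 113, 20, 27, 30, 31, 30, 30, 31, 31, 30, 30, 30, 30, 30, 31, 31, 31, 31, 28, 27, 27, 27, 27, 31, 33, 32, 32, 32, 32, 32, 32, 32, 32, 32, 32, 32, 32, 32, 32, 31, 26]
row228 [101, 101, 102, 101, 101, 101, 101, 101, 101, 101, 102, 103, 84, 49, 31, 30, 31, 32, 32, 32, 32, 32, 30, 32, 31, 32, 31, 32, 32, 32, 32, 32, 31, 32, 32, 30, 31, 33, 31, 31, 33, 31, 34, 31, 32, 31, 33, 32, 31, 32, 31, 32, 32, 34, 33, 32, 32, 32, 33, 31, 32, 31, 32, 32, 30, 33, 31, 32, 31, 30, 32, 33, 31, 32, 31, 28, 44, 90, 103, 102, 102, 101, 102, 100, 101, 100, 101, 101, 101, 101]
```

Emit:
{"fn": "send_rows", "kwargs": {"linear": [[0.0003,0,0.003],[0.0002,0,0.002],[0,0,0],[0,0,0]], "dr": [[0,0,0],[0,0,0],[0,0,0],[0,0,0]], "jaw": [0.6,0.6,0.6,0.6], "force": 6}}

```text
t: 8.0
ee_pos: [0.5057, -0.0464, 0.0103]
tool_rot: [3.137, 0.029, -0.148]
contact_force: [-0.2, 0.8, -0.7]
gripper_width: 0.0315
finger_force: 6.0
```

Emit:
{"fn": "send_rows", "kwargs": {"linear": [[0.0003,0,0.003],[0.0002,0,0.002],[0,0,0],[0,0,0]], "dr": [[0,0,0],[0,0,0],[0,0,0],[0,0,0]], "jaw": [0.6,0.6,0.6,0.6]}}

```text
t: 8.33
ee_pos: [0.5065, -0.0464, 0.0086]
tool_rot: [3.137, 0.029, -0.146]
contact_force: [-0.6, 1.4, 4.6]
gripper_width: 0.0316
finger_force: 6.0
```

```bash
python3 bl.py w9
```

```text
[506.5 -46.4   8.6] [-0.3  1.1  5.2] [ 0.24  0.04 -0.02]
glass px [314.9 259.1]
col170 [165, 165, 165, 164, 164, 164, 164, 164, 164, 164, 164, 164, 164, 165, 162, 162, 162, 165, 164, 163, 162, 185, 230, 229, 228, 228, 231, 236, 170, 58, 22, 28, 31, 31, 32, 33, 32, 32, 32, 32, 32, 28, 27, 27, 28, 27, 27, 27, 27, 28, 32, 32, 32, 32, 32, 31, 32, 32, 32, 32, 32, 32, 32, 32, 32]
row228 [101, 101, 101, 101, 101, 102, 101, 101, 102, 101, 102, 104, 78, 39, 28, 30, 32, 32, 32, 33, 32, 31, 33, 31, 32, 32, 33, 31, 32, 33, 31, 32, 31, 32, 33, 30, 32, 32, 31, 32, 33, 31, 32, 30, 30, 33, 32, 32, 32, 33, 33, 32, 33, 31, 31, 31, 31, 33, 31, 33, 32, 31, 30, 31, 32, 32, 31, 33, 33, 32, 31, 31, 32, 32, 31, 29, 35, 88, 104, 102, 101, 101, 101, 101, 102, 101, 100, 102, 102, 101]
```

Emit:
{"fn": "send_rows", "kwargs": {"linear": [[0,0,0],[0,0,0],[0,0,0],[0,0,-0.02],[0,0,-0.06],[0,0,-0.08],[0,0,-0.08],[0,0,-0.06]], "dr": [[0,0,0],[0,0,0],[0,0,0],[0,0,0],[0,0,0],[0,0.066,0],[0,0,0],[0,0,0]], "jaw": [-0.05,-0.05,-0.05,-0.05,-0.05,-0.1,-0.3,-0.3]}}

```text
t: 9.05
ee_pos: [0.5115, -0.0462, 0.1573]
tool_rot: [-3.141, -0.029, -0.005]
contact_force: [0.8, -0.8, 0.9]
gripper_width: 0.0589
finger_force: 0.0
```

```bash
python3 - <<'E'
from h import *
c=shot('wrist','w10.png');s=read_state();print(s['ee_pos'],s['gripper_width'])
o,_=mask(c,(50,60,40),(85,255,255)); print([ (x[0],x[1],at(c,*x[0],.038).round(4)) for x in o])
o,l=mask(c,(0,0,190),(180,40,255),15)
for x in o:
  if 260<x[0][0]<380: print(x[0],x[1],at(c,*x[0],.012).round(4))
o,l=mask(c,(18,100,100),(35,255,255),50)
for x in o: 
  if x[0][1]<120: print('y',x[0],x[1],at(c,*x[0],.066).round(4))
cv2.imwrite('pics/w10c.png',cv2.resize(c['pixels'][100:250,240:400,::-1],(640,600),interpolation=cv2.INTER_CUBIC))
E
```

```text
[ 0.51590919 -0.04697886  0.16501435] 0.05974729854158626
[(array([315. , 189.1]), array([305, 179,  21,  21, 337], dtype=int32), array([ 0.5065, -0.047 ,  0.038 ]))]
[314.1 158.2] [292 156  45   9 185] [ 0.5307 -0.0457  0.012 ]
[318.4 179. ] [312 177  15   8  20] [ 0.5101 -0.0503  0.012 ]
[334.4 205. ] [333 202   4   8  28] [ 0.4835 -0.067   0.012 ]
y [507.2  10.1] [503   0  13  19  55] [ 0.6554 -0.1884  0.066 ]
y [313.9  41.5] [290  34  49  17 781] [ 0.6287 -0.0439  0.066 ]
y [10.9 51.8] [  0  46  24  14 195] [0.6214 0.1946 0.066 ]
y [110.4 119.7] [105 108  13  27 135] [0.5687 0.119  0.066 ]
```

View pics/w10c.png

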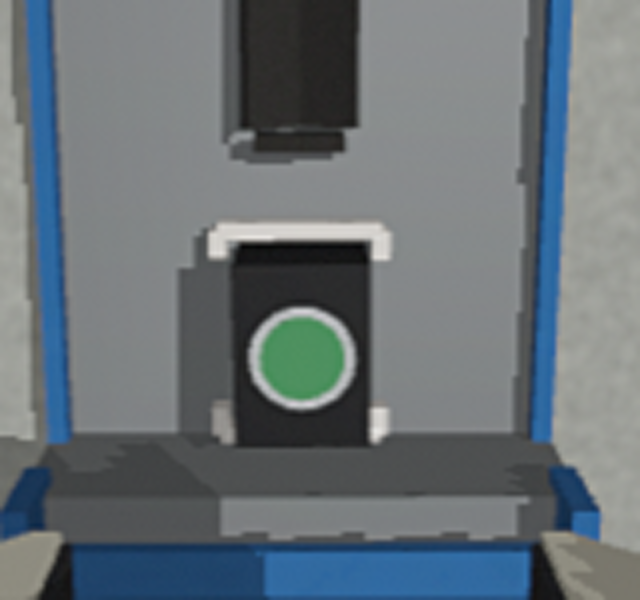

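The block is seated squarely between its ribs: glass at (506.5,-47.0) mm against a pocket centre of about (505.3,-46.7). Next I go for the objective, turning and tilting while moving over.

Emit:
{"fn": "send_rows", "kwargs": {"linear": [[0,-0.07,0],[0,-0.07,0],[0,-0.07,0],[0,-0.07,0],[0,-0.07,0],[0,-0.07,0],[0,-0.07,0],[0,0,0]], "dr": [[0,0,-0.074],[0,0,-0.074],[0,0,-0.074],[0,0.075,0],[0,0.075,0],[0,0.075,0],[0,0.075,0],[0,0.075,0]], "jaw": [-0.4,-0.4,-0.4,-0.4,-0.4,-0.4,-0.4,-0.4]}}

```text
t: 9.77
ee_pos: [0.4531, 0.1762, 0.1565]
tool_rot: [-2.899, -0.546, -0.767]
contact_force: [-1.2, -0.2, 0.9]
gripper_width: 0.0652
finger_force: 0.0
```

```bash
cat > ob.py <<'E'
from h import *
def grasp(P,psi,tilt,d):
    "tcp pose d (m) along tool z from the axis point P"
    Rt=R.from_euler('z',psi,degrees=True)*R.from_euler('y',180-tilt,degrees=True)*R.from_euler('z',180,degrees=True)
    return np.array(P)+d*Rt.apply([0,0,1]),Rt
if __name__=='__main__':
    p,Rt=grasp([.639,.244,.017],21,40,-.118); print(Rt.as_matrix().round(3).tolist(),p.round(3)); print(rel(p,Rt)); print(read_state()['joint_positions'].round(2))
E
python3 ob.py
```

```text
[[0.715, 0.358, 0.6], [0.275, -0.934, 0.23], [0.643, 0.0, -0.766]] [0.568 0.217 0.107]
(array([ 81.7,   4. , 103. ]), array([-0.13, 10.37,  0.29]))
[ 0.19 -0.82  2.4   0.1   1.06  1.36]
```

Emit:
{"fn": "send_rows", "kwargs": {"linear": [[0.041,0.002,0.0515],[0.041,0.002,0.0515],[0.041,0.002,0.0515],[0.041,0.002,0.0515],[0,0,0],[0,0,0],[0,0,0],[0,0,0]], "dr": [[0,0,0],[0,0,0],[0,0,0],[0,0,0],[0,0.058,0],[0,0.058,0],[0,0,0],[0,0,0]], "jaw": [-0.4,-0.4,-0.4,-0.4,-0.4,-0.4,-0.4,-0.4]}}

```text
t: 10.43
ee_pos: [0.5667, 0.211, 0.1037]
tool_rot: [-2.801, -0.521, -1.004]
contact_force: [1.4, 0.3, 1.2]
gripper_width: 0.0651
finger_force: 0.0
```

```bash
python3 ob.py; python3 - <<'E'
from h import *
c=shot('wrist','w11.png');print(read_state()['ee_pos'])
p=proj(c,[.639,.244,.017]); print('expected px',p)
u,v=p.astype(int); x0=max(0,u-100);y0=max(0,v-75)
cv2.imwrite('pics/w11c.png',cv2.resize(c['pixels'][y0:y0+150,x0:x0+200,::-1],(800,600),interpolation=cv2.INTER_CUBIC)); print(x0,y0)
E
```

```text
[[0.715, 0.358, 0.6], [0.275, -0.934, 0.23], [0.643, 0.0, -0.766]] [0.568 0.217 0.107]
(array([ 5.1, -4.9, -0.7]), array([0.08, 0.6 , 0.11]))
[ 0.2  -0.45  2.34  0.19  0.57  1.28]
[0.56961304 0.21152779 0.1082714 ]
expected px [308.34130048 176.22725905]
208 101
```

View pics/w11c.png

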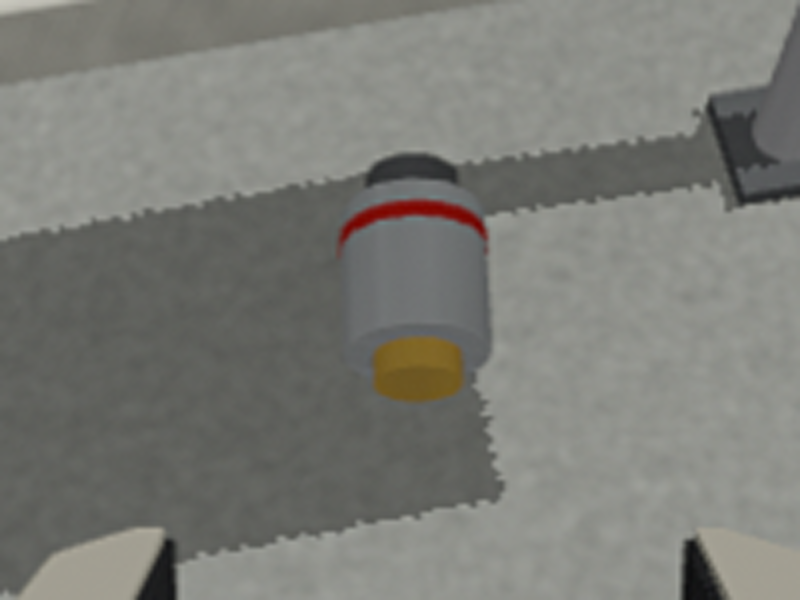

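The crop (scale 4, offset 208,101) confirms the steel objective with its red ring at (413,208) and brass thread at (418,370), clear of the shelf post. The barrel silhouettes are at x 340 and x 490.

```bash
python3 - <<'E'
from h import *
c=load('w11'); f=lambda x,y:(208+x/4-.4,101+y/4-.4)
P=lambda x,y,z:(at(c,*f(x,y),z)*1000).round(1)
a=P(413,208,.034);b=P(418,326,.034);print('ring top',a,'rim top',b)
print('brass face centre',P(418,383,.017)); print('brass top edge',P(418,371,.027)); print('nose far top',P(411,156,.028))
print('L/R sil near ring',P(340,250,.02),P(488,245,.02),'back',P(346,348,.02),P(491,345,.02))
for p,q in((P(411,156,.028),P(418,383,.017)),(a,b)): d=p-q; print(np.degrees(np.arctan2(d[1],d[0])))
m=(c['pixels'][:,:,0]>110)&(c['pixels'][:,:,1]<50); ys,xs=np.where(m[101:251,208:408]); print('red cols',xs.min(),xs.max(),ys.min())
E
```

```text
ring top [653.4 247.1  34. ] rim top [627.2 235.7  34. ]
brass face centre [621.8 233.7  17. ]
brass top edge [620.4 233.1  27. ]
nose far top [669.3 253.8  28. ]
L/R sil near ring [644.9 261.6  20. ] [658.2 230.7  20. ] back [622.7 251.   20. ] [634.9 221.5  20. ]
22.936035317022746
23.514556682936647
red cols 86 119 50
```

```bash
python3 - <<'E'
from ob import *
p,Rt=grasp([.6437,.2429,.017],23.2,40,.012); print(p.round(4),rel(p,Rt))
E
```

```text
[0.6508 0.2459 0.0078] (array([  3.5,  -3.3, 133.6]), array([ 1.55,  0.24, -1.53]))
```

Emit:
{"fn": "send_rows", "kwargs": {"linear": [[0,0,0],[0,0,0],[0,0,0]], "dr": [[0.017,0.003,-0.017],[0,0,0],[0,0,0]], "jaw": [-0.4,-0.4,-0.4]}}

```text
t: 10.73
ee_pos: [0.572, 0.2116, 0.1117]
tool_rot: [-2.769, -0.566, -1.018]
contact_force: [-0.4, 0.6, 0.1]
gripper_width: 0.0651
finger_force: 0.0
```

```bash
python3 - <<'E'
from ob import *
p,Rt=grasp([.6437,.2429,.017],23.2,40,.012); print(read_state()['ee_pos'],rel(p,Rt))
E
```

```text
[0.5720375  0.21158747 0.11171743] (array([ -1.8,  -0.8, 134.8]), array([ 0.12, -0.34, -0.04]))
```

Emit:
{"fn": "send_rows", "kwargs": {"linear": [[-0.0018,-0.0008,0.066],[-0.0018,-0.0008,0.066],[0,0,0.066],[0,0,0],[0,0,0]], "dr": [[0,0,0],[0,0,0],[0,0,0],[0,0,0],[0,0,0]], "jaw": [-0.4,-0.4,-0.4,-0.4,-0.4]}}

```text
t: 11.15
ee_pos: [0.6249, 0.2372, 0.0266]
tool_rot: [-2.774, -0.569, -1.0]
contact_force: [0.6, -0.1, 0.7]
gripper_width: 0.0652
finger_force: 0.0
```

```bash
python3 - <<'E'
from ob import *
p,Rt=grasp([.6437,.2429,.017],23.2,40,.012); s=read_state(); print(s['ee_pos'],s['contact_force'],rel(p,Rt))
E
```

```text
[0.62485133 0.2372294  0.02660816] [ 0.58735195 -0.08758369  0.74038243] (array([ 9. ,  2.3, 31.9]), array([-0.08,  0.32, -0.05]))
```

Emit:
{"fn": "send_rows", "kwargs": {"linear": [[0,0,0],[0,0,0],[0,0,0]], "dr": [[0,0,0],[0,0,0],[0,0,0]], "jaw": [-0.4,-0.4,-0.4]}}

```text
t: 11.4
ee_pos: [0.6281, 0.2373, 0.0342]
tool_rot: [-2.768, -0.569, -1.018]
contact_force: [0.7, 0.6, 0.8]
gripper_width: 0.0653
finger_force: 0.0
```

```bash
python3 - <<'E'
from ob import *
c=shot('wrist','w12.png')
p,Rt=grasp([.6437,.2429,.017],23.2,40,.012); s=read_state(); print(s['ee_pos'],s['contact_force'],rel(p,Rt),s['dq'].round(3))
m=((c['pixels'][:,:,0]>110)&(c['pixels'][:,:,1]<50)).astype(np.uint8); n,l,st,ce=cv2.connectedComponentsWithStats(m); i=1+st[1:,4].argmax(); print(st[i]); x,y,w,h,_=st[i]
print('ring top',(at(c,x+w/2,y+.5,.034)*1000).round(1))
h=cv2.cvtColor(c['pixels'],cv2.COLOR_RGB2HSV); o,_=mask(c,(18,120,80),(32,255,255),60); print([(x[0],x[1]) for x in o if 200<x[0][0]<420])
E
```

```text
[0.62781022 0.23719147 0.03378886] [0.38776528 0.11077994 0.31928105] (array([ 1.9,  1. , 35.7]), array([ 0.05, -0.35,  0.04])) [-0.002  0.012  0.006  0.005 -0.002 -0.005]
[292 187  47  11 247]
ring top [654.6 247.4  34. ]
[(array([315. , 245.4]), array([300, 236,  31,  20, 549], dtype=int32))]
```

Emit:
{"fn": "send_rows", "kwargs": {"linear": [[0.002,0.001,0.016],[0.002,0.001,0.018],[0,0,0.014],[0,0,0.01],[0,0,0.008],[0,0,0.005],[0,0,0],[0,0,0]], "dr": [[0,0,0],[0,0,0],[0,0,0],[0,0,0],[0,0,0],[0,0,0],[0,0,0],[0,0,0]], "jaw": [-0.4,-0.4,-0.4,-0.4,-0.4,-0.4,-0.4,-0.4]}}

```text
t: 12.12
ee_pos: [0.6487, 0.2455, 0.0036]
tool_rot: [-2.772, -0.569, -1.009]
contact_force: [0.4, -0.5, 0.2]
gripper_width: 0.0652
finger_force: 0.0
```

Emit:
{"fn": "send_rows", "kwargs": {"linear": [[0,0,0],[0,0,0],[0,0,0],[0,0,0],[0,0,0],[0,0,0],[0,0,0],[0,0,0]], "dr": [[0,0,0],[0,0,0],[0,0,0],[0,0,0],[0,0,0],[0,0,0],[0,0,0],[0,0,0]], "jaw": [0.5,0.5,0.5,0.5,0.5,0.5,0.5,0.5], "force": 25}}

```text
t: 12.78
ee_pos: [0.6489, 0.2456, 0.0039]
tool_rot: [-2.771, -0.569, -1.009]
contact_force: [-0.4, 0.3, 1.0]
gripper_width: 0.0309
finger_force: 25.0
```

```bash
python3 - <<'E'
from ob import *
c=shot('wrist','w13.png')
p,Rt=grasp([.6437,.2429,.017],23.2,40,.012); s=read_state(); print(s['ee_pos'],s['contact_force'],rel(p,Rt),s['gripper_width'],s['finger_force'],s['joint_positions'].round(2))
m=((c['pixels'][:,:,0]>110)&(c['pixels'][:,:,1]<50)).astype(np.uint8); n,l,st,ce=cv2.connectedComponentsWithStats(m); i=1+st[1:,4].argmax(); print(st[i]); x,y,w,h,_=st[i]
print('ring top',(at(c,x+w/2,y+.5,.034)*1000).round(1))
o,_=mask(c,(18,120,80),(32,255,255),60); print([(x[0],x[1]) for x in o if 200<x[0][0]<420])
E
```

```text
[0.6488688  0.24559535 0.00384104] [-0.77765364 -0.25856519  1.88512181] (array([ 4. ,  0.4, -1.8]), array([-0.01, -0.03,  0.01])) 0.03111641569223147 24.995824992656708 [0.22 0.05 2.14 0.45 0.28 1.  ]
[285 200  60  15 384]
ring top [655.2 247.4  34. ]
[(array([358.9,  81.6]), array([344,  68,  31,  28, 692], dtype=int32)), (array([315. , 270.4]), array([297, 260,  37,  21, 714], dtype=int32)), (array([239. , 323.4]), array([232, 288,  17,  70, 648], dtype=int32)), (array([390.8, 322.7]), array([381, 288,  17,  69, 645], dtype=int32)), (array([347.9, 387.6]), array([ 117,  369,  432,   31, 9737], dtype=int32))]
```

Emit:
{"fn": "send_rows", "kwargs": {"linear": [[0,0,-0.01],[0,0,-0.02],[0,0,-0.03],[0,0,-0.045],[0,0,-0.06],[0,0,-0.06],[0,0,-0.06],[0,0,-0.04]], "dr": [[0,0,0],[0,0,0],[0,0,0],[0,0,0],[0,0,0],[0,0,0],[0,0,0],[0,0,0]], "jaw": [0.5,0.5,0.5,0.5,0.5,0.5,0.5,0.5]}}

```text
t: 13.5
ee_pos: [0.5515, 0.2037, 0.1295]
tool_rot: [-2.772, -0.569, -1.01]
contact_force: [1.2, -0.9, -1.3]
gripper_width: 0.0312
finger_force: 24.9
```

```bash
cat > obm.py <<'E'
from ob import *
import sys
def meas(n):
    c=shot('wrist',n+'.png'); s=read_state(); print((s['ee_pos']*1000).round(1),s['contact_force'].round(1),s['gripper_width'].round(4),s['finger_force'],s['joint_positions'].round(2))
    m=((c['pixels'][:,:,0]>110)&(c['pixels'][:,:,1]<50)).astype(np.uint8); n,l,st,ce=cv2.connectedComponentsWithStats(m); i=1+st[1:,4].argmax(); print('ring',st[i])
    o,_=mask(c,(18,120,80),(32,255,255),60); print('brass',[(x[0],x[1]) for x in o if 280<x[0][0]<350 and x[0][1]<320])
    return c,s
if __name__=='__main__': meas(sys.argv[1])
E
python3 obm.py w14
```

```text
Traceback (most recent call last):
  File "obm.py", line 8, in <module>
    if __name__=='__main__': meas(sys.argv[1])
                             ~~~~^^^^^^^^^^^^^
  File "obm.py", line 4, in meas
    c=shot('wrist',n+'.png'); s=read_state(); print((s['ee_pos']*1000).round(1),s['contact_force'].round(1),s['gripper_width'].round(4),s['finger_force'],s['joint_positions'].round(2))
                                                                                                            ^^^^^^^^^^^^^^^^^^^^^^^^
AttributeError: 'float' object has no attribute 'round'
```

```bash
sed -i "s/s\['gripper_width'\].round(4)/round(s['gripper_width'],4)/" obm.py; cat >> obm.py <<'E'
def toolpos(c,s,u,v,y0):
    "point on tool plane y=y0 seen at pixel, tool frame mm"
    T=R.from_rotvec(s['tool_rot']); o,w=ray(c,u,v); o=T.inv().apply(o-s['ee_pos']); w=T.inv().apply(w); k=(y0-o[1])/w[1]; return (o+k*w)*1000
E
python3 obm.py w14; python3 - <<'E'
from ob import *
# predicted in-hand pixel of ring/brass for object at tool (5.2,.7,-12.7)
c=load('w14'); s=read_state(); T=R.from_rotvec(s['tool_rot']); u=T.apply([np.cos(np.radians(40)),0,np.sin(np.radians(40))]); print('axis',u.round(3))
C=s['ee_pos']+T.apply([.0052,.0007,-.0127])
print('brass face',proj(c,C-.025*u),'brass top edge near',proj(c,C-.025*u+[0,0,.01]),'rim top',proj(c,C-.018*u+[0,0,.017]))
p,Rt=grasp([.5752,-.0453,.0296],1.1,40,0); t=p-Rt.apply([.0052,.0007,-.0127]); print('place tcp',t.round(4)); t2=t+[0,0,.1]; print(rel(t2,Rt), rel(t2))
E
```

```text
[553.6 204.1 132.3] [ 0.7  0.3 -1. ] 0.0306 24.942378401756287 [ 0.16 -0.56  2.37  0.26  0.66  1.17]
ring [286 201  59  16 307]
brass [(array([315. , 271.1]), array([297, 258,  37,  27, 881], dtype=int32))]
axis [0.919 0.394 0.006]
brass face [315.19859688 274.62908093] brass top edge near [315.25220263 270.49802778] rim top [315.29608238 252.96491727]
place tcp [ 0.5794 -0.0445  0.0165]
(array([-67. , 238.6, -35.7]), array([-14.17,  -0.36,  16.93])) (array([-67. , 238.6, -35.7]), [])
```

Emit:
{"fn": "send_rows", "kwargs": {"linear": [[-0.0191,0.0682,-0.0102],[-0.0191,0.0682,-0.0102],[-0.0191,0.0682,-0.0102],[-0.0191,0.0682,-0.0102],[-0.0191,0.0682,-0.0102],[-0.0191,0.0682,-0.0102],[-0.0191,0.0682,-0.0102],[0,0,0]], "dr": [[0,0,0],[0,0,0],[0,0,0],[0,0,0],[0,0,0],[0,0,0],[0,0,0],[0,0,0]], "jaw": [0.5,0.5,0.5,0.5,0.5,0.5,0.5,0.5]}}

```text
t: 14.27
ee_pos: [0.5791, -0.051, 0.1108]
tool_rot: [-2.777, -0.56, -1.009]
contact_force: [0.4, -0.4, -0.4]
gripper_width: 0.0309
finger_force: 24.7
```

Emit:
{"fn": "send_rows", "kwargs": {"linear": [[0,0,0],[0,0,0],[0,0,0],[0,0,0],[0,0,0],[0,0,0],[0,0,0],[0,0,0]], "dr": [[-0.0394,-0.001,0.047],[-0.0394,-0.001,0.047],[-0.0394,-0.001,0.047],[-0.0394,-0.001,0.047],[0,0,0],[0,0,0],[0,0,0],[0,0,0]], "jaw": [0.5,0.5,0.5,0.5,0.5,0.5,0.5,0.5]}}

```text
t: 14.93
ee_pos: [0.578, -0.0445, 0.111]
tool_rot: [-2.941, -0.08, -1.054]
contact_force: [0.7, -0.2, -1.2]
gripper_width: 0.0306
finger_force: 24.6
```

```bash
python3 obm.py w15; python3 - <<'E'
from ob import *
p,Rt=grasp([.5752,-.0453,.0296],1.1,40,0); t=p-Rt.apply([.0052,.0007,-.0127]); print(t.round(4)); print(rel(t+[0,0,.03],Rt),Rt.as_matrix().round(3).tolist())
c=load('w15'); b=shot('top','t15.png'); s0=shot('scene','s15.png')
# cradle check: black rubber pixels around expected spot
h=cv2.cvtColor(c['pixels'],cv2.COLOR_RGB2HSV)
for q in([.5752+.0205,-.045,.02],[.5752-.0205,-.0457,.02]): print('exp stop px',proj(c,q))
D=cv2.inRange(h,(0,0,0),(180,255,60)); n,l,st,ce=cv2.connectedComponentsWithStats(D)
print([(ce[i].round(1),st[i].tolist()) for i in range(1,n) if st[i,4]>40 and 250<ce[i][0]<380 and ce[i][1]<260])
E
```

```text
[578.  -44.8 111.1] [-0.4 -0.4 -0.6] 0.0303 24.60028337314725 [-0.33 -0.55  2.39  0.39  0.68  0.95]
ring [287 206  59  19 260]
brass [(array([316.8, 186.9]), array([293, 180,  49,  17, 653], dtype=int32)), (array([314.5, 275.5]), array([ 296,  260,   38,   32, 1031], dtype=int32))]
[ 0.5794 -0.0445  0.0165]
(array([-40. ,  -0.3,  50.8]), array([-1.18,  0.57,  1.52])) [[0.766, 0.019, 0.643], [0.015, -1.0, 0.012], [0.643, 0.0, -0.766]]
exp stop px [315.62341656 244.29641988]
exp stop px [313.77694722 294.02470775]
[]
```

```bash
cat > fit.py <<'E'
from ob import *
from scipy.optimize import least_squares
def obs(c):
    m=((c['pixels'][:,:,0]>110)&(c['pixels'][:,:,1]<50)).astype(np.uint8); m[330:]=0
    n,l,st,ce=cv2.connectedComponentsWithStats(m); i=1+st[1:,4].argmax(); xr,yr,w,h,_=st[i]
    o,_=mask(c,(15,110,60),(34,255,255),100); b=[x for x in o if 280<x[0][0]<350 and yr<x[0][1]<320][0][1]
    return np.array([yr,b[1],b[1]+b[3]]),(xr+w/2,b[0]+b[2]/2)
def fit(n,tcp,rv):
    c=load(n); T=R.from_rotvec(rv); ob,cols=obs(c)
    def pr(q):
        x,z,t=q; t+=np.radians(40); r=[]
        for a,b in((.0106,.017),(-.018,.010),(-.025,-.010)):
            p=np.array([x+a*np.cos(t)+b*np.sin(t),.0,z+a*np.sin(t)-b*np.cos(t)]); r.append(proj(c,np.array(tcp)+T.apply(p))[1])
        return np.array(r)
    r=least_squares(lambda q:pr(q)-ob,[.005,-.012,0.]); print(n,ob,cols,(r.x[:2]*1000).round(1),'pitch',np.degrees(r.x[2]).round(1),r.cost)
    return r.x
if __name__=='__main__':
    s=read_state()
    fit('w13',[.6489,.2456,.0039],[-2.771,-.569,-1.009]); fit('w14',[.5536,.2041,.1323],[-2.772,-.569,-1.01]); fit('w15',s['ee_pos'],s['tool_rot'])
    fit('w12',[.6278,.2372,.0338],[-2.768,-.569,-1.018])
E
python3 fit.py
```

```text
w13 [200 260 282] (np.float64(315.0), np.float64(315.0)) [  7.  -17.5] pitch -0.1 1.2924697071141057e-26
w14 [201 258 285] (np.float64(315.5), np.float64(315.0)) [  3.2 -15.6] pitch 8.4 3.2311742677852644e-27
w15 [206 260 292] (np.float64(316.5), np.float64(315.0)) [  0.1 -14.4] pitch 17.8 4.0389678347315804e-28
w12 [187 236 256] (np.float64(315.5), np.float64(315.5)) [ 4.5 19.8] pitch -0.2 3.473512337869159e-26
```

Emit:
{"fn": "send_rows", "kwargs": {"linear": [[0,0,0],[-0.02,0,0.024],[-0.02,0,0.024],[-0.02,0,0.024],[0,0,0],[0,0,0],[0,0,0]], "dr": [[-0.013,0.006,0.017],[0,0,0],[0,0,0],[0,0,0],[0,0,0],[0,0,0],[0,0,0]], "jaw": [0.5,0.5,0.5,0.5,0.5,0.5,0.5], "force": 35}}

```text
t: 15.67
ee_pos: [0.5787, -0.0449, 0.0656]
tool_rot: [-2.946, -0.026, -1.074]
contact_force: [0.2, -0.1, -0.8]
gripper_width: 0.0302
finger_force: 34.5
```

```bash
python3 obm.py w16; python3 - <<'E'
from fit import *
s=read_state(); q=fit('w16',s['ee_pos'],s['tool_rot'])
p,Rt=grasp([0,0,0],1.1,40,0)
print(rel([.5835,-.0451,.0174],Rt), rel([.5835,-.0451,.0274]))
E
```

```text
[579.1 -45.   66.2] [ 0.4 -0.3 -1.1] 0.0295 34.497908391058445 [-0.31 -0.47  2.44  0.42  0.53  0.95]
ring [287 206  59  19 261]
brass [(array([313.9, 159.5]), array([ 286,  151,   57,   19, 1022], dtype=int32)), (array([314.5, 275.5]), array([ 295,  260,   39,   32, 1032], dtype=int32))]
w16 [206 260 292] (np.float64(316.5), np.float64(314.5)) [ -0.4 -14.4] pitch 17.8 1.6155871338926322e-26
(array([-28.1,   0.2,  40.2]), array([ 0.06, -0.11, -0.07])) (array([-21.7,   0.2,  32.5]), [])
```

Emit:
{"fn": "send_rows", "kwargs": {"linear": [[-0.011,0,0.0165],[-0.011,0,0.0165],[-0.011,0,0.0165],[-0.0105,0,0.0155],[0,0,0],[0,0,0]], "dr": [[0,0,0],[0,0,0],[0,0,0],[0,0,0],[0,0,0],[0,0,0]], "jaw": [0.5,0.5,0.5,0.5,0.5,0.5]}}

```text
t: 16.22
ee_pos: [0.583, -0.0445, 0.0267]
tool_rot: [-2.945, -0.026, -1.073]
contact_force: [0.6, -0.3, -0.5]
gripper_width: 0.0295
finger_force: 34.5
```

```bash
python3 obm.py w17; python3 - <<'E'
from fit import *
s=read_state(); q=fit('w17',s['ee_pos'],s['tool_rot']); T=R.from_rotvec(s['tool_rot']); print('obj centre',((s['ee_pos']+T.apply([q[0],0,q[1]]))*1000).round(1),s['torque'].round(2))
p,Rt=grasp([0,0,0],1.1,40,0)
print(rel([.5835,-.0451,.0174],Rt))
E
```

```text
[583.3 -44.6  27.2] [ 0.8  0.1 -1.7] 0.0296 34.516040571033955 [-0.31 -0.35  2.44  0.52  0.43  0.83]
ring [287 206  58  16 264]
brass [(array([314.3, 131. ]), array([ 280,  120,   69,   23, 1469], dtype=int32)), (array([314.6, 275.4]), array([295, 261,  40,  30, 984], dtype=int32))]
w17 [206 261 291] (np.float64(316.0), np.float64(315.0)) [ -0.2 -13.4] pitch 14.6 1.7771458472818954e-26
obj centre [574.5 -44.7  37.3] [ 0.02  0.44 -0.03]
(array([-6.1,  0.6,  7.6]), array([ 0.04, -0.09, -0.06]))
```

Emit:
{"fn": "send_rows", "kwargs": {"linear": [[-0.0019,0.001,0.0023],[-0.0019,0,0.0023],[-0.0019,0,0.0023],[0,0,0],[0,0,0]], "dr": [[0,0,0],[0,0,0],[0,0,0],[0,0,0],[0,0,0]], "jaw": [0.5,0.5,0.5,0.5,0.5], "force": 18}}

```text
t: 16.68
ee_pos: [0.5827, -0.0449, 0.0216]
tool_rot: [-2.946, -0.026, -1.073]
contact_force: [1.0, 2.1, -0.2]
gripper_width: 0.0301
finger_force: 17.6
```

```bash
python3 obm.py w18; python3 - <<'E'
from fit import *
s=read_state(); q=fit('w18',s['ee_pos'],s['tool_rot']); T=R.from_rotvec(s['tool_rot']); print('obj centre',((s['ee_pos']+T.apply([q[0],0,q[1]]))*1000).round(1),s['torque'].round(2))
E
```

```text
[582.7 -44.8  21.6] [1.  0.  0.1] 0.0303 17.58414388401434 [-0.31 -0.33  2.44  0.54  0.41  0.81]
ring [286 205  60  16 308]
brass [(array([313.8, 125.1]), array([ 279,  114,   71,   23, 1577], dtype=int32)), (array([314.6, 275.3]), array([296, 264,  38,  23, 799], dtype=int32))]
w18 [205 264 288] (np.float64(316.0), np.float64(315.0)) [  3.5 -16.6] pitch 3.9 1.6155871338926322e-26
obj centre [574.8 -45.   36.6] [0.14 0.13 0.09]
```

Emit:
{"fn": "send_rows", "kwargs": {"linear": [[-0.0019,0,0.0023],[-0.0013,0,0.0016],[0,0,0],[0,0,0],[0,0,0]], "dr": [[0,0,0],[0,0,0],[0,0,0],[0,0,0],[0,0,0]], "jaw": [0.5,0.5,0.5,0.5,0.5], "force": 12}}

```text
t: 17.15
ee_pos: [0.5825, -0.0447, 0.0188]
tool_rot: [-2.946, -0.026, -1.072]
contact_force: [0.4, 2.4, 1.6]
gripper_width: 0.0307
finger_force: 11.8
```

```bash
python3 obm.py w19; python3 - <<'E'
from fit import *
s=read_state(); q=fit('w19',s['ee_pos'],s['tool_rot']); T=R.from_rotvec(s['tool_rot']); print('obj centre',((s['ee_pos']+T.apply([q[0],0,q[1]]))*1000).round(1),s['torque'].round(2))
E
```

```text
[582.5 -44.8  18.8] [-0.1  1.7  0.8] 0.0308 11.833998033116586 [-0.31 -0.32  2.44  0.55  0.41  0.8 ]
ring [286 205  33  13 192]
brass [(array([313.8, 121.8]), array([ 278,  111,   72,   23, 1609], dtype=int32)), (array([314.6, 274.7]), array([296, 265,  38,  20, 713], dtype=int32))]
w19 [205 265 286] (np.float64(302.5), np.float64(315.0)) [  4.8 -17.5] pitch -0.9 6.462348535570529e-27
obj centre [575.  -44.9  35.3] [0.31 0.16 0.21]
```

Emit:
{"fn": "send_rows", "kwargs": {"linear": [[0,0,0],[0,0,0],[0,0,0],[0,0,0],[0,0,-0.01],[0,0,-0.04],[0,0,-0.06],[0,0,-0.06]], "dr": [[0,0,0],[0,0,0],[0,0,0],[0,0,0],[0,0,0],[0,0,0],[0,0,0],[0,0,0]], "jaw": [-0.2,-0.2,-0.2,-0.2,-0.2,-0.2,-0.2,-0.2]}}

```text
t: 17.87
ee_pos: [0.5451, -0.0495, 0.0892]
tool_rot: [-2.953, -0.028, -1.046]
contact_force: [0.1, -0.2, 0.8]
gripper_width: 0.0562
finger_force: 0.0
```

Emit:
{"fn": "send_rows", "kwargs": {"linear": [[0,0,-0.06],[0,0,-0.06],[0,0,0],[0,0,0],[0,0,0]], "dr": [[0,0,0],[0,0,0],[0,0,0],[0,0,0],[0,0,0]], "jaw": [-0.2,-0.2,-0.2,-0.2,-0.2]}}

```text
t: 18.28
ee_pos: [0.5193, -0.0526, 0.1394]
tool_rot: [-2.956, -0.029, -1.029]
contact_force: [-0.1, 0.2, -1.3]
gripper_width: 0.0556
finger_force: 0.0
```

```bash
python3 - <<'E'
from fit import *
c=shot('wrist','w20.png'); s=read_state(); print(s['ee_pos'],s['joint_positions'].round(2))
o,_=mask(c,(50,60,40),(85,255,255)); print('glass',[ (x[0],at(c,*x[0],.038).round(4)) for x in o])
m=((c['pixels'][:,:,0]>110)&(c['pixels'][:,:,1]<50)).astype(np.uint8); n,l,st,ce=cv2.connectedComponentsWithStats(m); i=1+st[1:,4].argmax(); x,y,w,h,_=st[i]; print(st[i],'ring top -> centre+10.6',(at(c,x+w/2,y+.5,.0466)*1000).round(1))
o,_=mask(c,(15,110,60),(34,255,255),60)
for q in o:
  if 250<q[0][0]<380 and q[0][1]<300: X=q[1]; print('brass',q, 'root', (at(c,X[0]+X[2]/2,X[1],.0396)*1000).round(1),'face bottom',(at(c,X[0]+X[2]/2,X[1]+X[3],.0196)*1000).round(1))
cv2.imwrite('pics/w20c.png',cv2.resize(c['pixels'][60:285,170:470,::-1],(800,600),interpolation=cv2.INTER_CUBIC))
E
```

```text
[ 0.51902085 -0.05229064  0.13844764] [-0.4  -0.84  2.5   0.34  0.89  1.01]
glass [(array([307.7, 281.1]), array([ 0.5061, -0.047 ,  0.038 ]))]
[291 189  20   7  54] ring top -> centre+10.6 [586.1 -38.8  46.6]
brass (array([307.4, 140. ]), array([287, 134,  41,  13, 522], dtype=int32)) root [649.3 -42.6  39.6] face bottom [646.1 -42.2  19.6]
brass (array([308. , 228.5]), array([297, 222,  23,  14, 272], dtype=int32)) root [557.8 -46.3  39.6] face bottom [550.6 -46.   19.6]
```

The objective is seated: centre measured at (575.6,-45.9) mm against (575.2,-45.3), with the axis level. Next is the plate.

Emit:
{"fn": "send_rows", "kwargs": {"linear": [[0,0.05,0],[0,0.06,0],[0,0.06,0],[0,0.06,0],[0,0.06,0],[0,0.06,0],[0,0,0],[0,0,0]], "dr": [[0,-0.074,0],[0,-0.074,0],[0,-0.074,0],[0,-0.074,0],[0,-0.074,0],[0,-0.06,0],[0,0,0],[0,0,0]], "jaw": [-0.2,-0.2,-0.2,-0.2,-0.2,-0.2,-0.2,-0.2]}}

```text
t: 19.0
ee_pos: [0.5218, -0.2057, 0.1339]
tool_rot: [-3.129, -0.035, -0.107]
contact_force: [0.2, 1.0, -0.1]
gripper_width: 0.0559
finger_force: 0.0
```

```bash
python3 - <<'E'
from h import *
Rt=R.from_euler('z',92,degrees=True)*R.from_euler('x',180,degrees=True)
s=read_state(); print(s['ee_pos'],R.from_rotvec(s['tool_rot']).as_matrix().round(3).tolist(),s['joint_positions'].round(2)); print(rel([.483,-.278,.15],Rt))
E
```

```text
[ 0.52177802 -0.2056515   0.13385444] [[0.997, 0.023, 0.068], [0.022, -1.0, 0.011], [0.069, -0.01, -0.998]] [-0.5  -0.    1.74  0.04  1.35  1.04]
(array([-39.1,  71.3, -19.6]), array([  2.67,  -3.52, -90.69]))
```

Emit:
{"fn": "send_rows", "kwargs": {"linear": [[-0.026,0.0475,-0.013],[-0.026,0.0475,-0.013],[-0.026,0.0475,-0.013],[0,0,0],[0,0,0],[0,0,0],[0,0,0],[0,0,0]], "dr": [[0,0,0],[0,0,0],[0,0,0],[0.0023,-0.003,-0.0775],[0.0023,-0.003,-0.0775],[0.0023,-0.003,-0.0775],[0.0023,-0.003,-0.0775],[0.0023,-0.003,-0.0775]], "jaw": [0.1,0.1,0.1,0.1,0.1,0.1,0.1,0.1]}}

```text
t: 19.67
ee_pos: [0.4832, -0.2765, 0.1554]
tool_rot: [2.982, 0.986, 0.083]
contact_force: [-0.5, 0.7, 0.1]
gripper_width: 0.0417
finger_force: 0.0
```

Emit:
{"fn": "send_rows", "kwargs": {"linear": [[0,0,0],[0,0,0],[0,0,0],[0,0,0],[0,0,0],[0,0,0],[0,0,0],[0,0,0]], "dr": [[0.0023,-0.003,-0.0775],[0.0023,-0.003,-0.0775],[0.0023,-0.003,-0.0775],[0.0023,-0.003,-0.0775],[0.0023,-0.003,-0.0775],[0.0023,-0.003,-0.0775],[0.0023,-0.003,-0.0775],[0.0023,-0.003,-0.0775]], "jaw": [0.1,0.1,0.1,0.1,0.1,0.1,0.1,0.1]}}

```text
t: 20.33
ee_pos: [0.4833, -0.2763, 0.1554]
tool_rot: [2.167, 2.261, 0.006]
contact_force: [0.0, 0.1, 0.4]
gripper_width: 0.0419
finger_force: 0.0
```

Emit:
{"fn": "send_rows", "kwargs": {"linear": [[0,0,0],[0,0,0],[0,0,0],[0,0,0]], "dr": [[0,0,0],[0,0,0],[0,0,0],[0,0,0]], "jaw": [0.1,0.1,0.1,0.1]}}

```text
t: 20.67
ee_pos: [0.4838, -0.2776, 0.1559]
tool_rot: [2.178, 2.25, 0.005]
contact_force: [0.2, 0.6, -0.7]
gripper_width: 0.0417
finger_force: 0.0
```

```bash
cat > pl.py <<'E'
from h import *
import sys
c=shot('wrist',sys.argv[1]+'.png'); s=read_state(); print((s['ee_pos']*1000).round(1),R.from_rotvec(s['tool_rot']).as_matrix().round(3).tolist(),s['joint_positions'].round(2),s['gripper_width'])
z0=float(sys.argv[2])
o,l=mask(c,(100,120,40),(125,255,255),100)
for x in o: print('blue',x[0],x[1],(at(c,*x[0],z0+.03)*1000).round(1),rect(c,l==l[int(x[0][1]),int(x[0][0])],z0+.035) if l[int(x[0][1]),int(x[0][0])] else '')
o,_=mask(c,(22,150,120),(32,255,255),60); print('yel',[(x[0],x[1],(at(c,*x[0],z0+.005)*1000).round(1)) for x in o if x[0][1]<280])
h=cv2.cvtColor(c['pixels'],cv2.COLOR_RGB2HSV); W=cv2.inRange(h,(0,0,185),(180,50,255))
n,l,st,ce=cv2.connectedComponentsWithStats(W); i=1+st[1:,4].argmax(); print('white',st[i],ce[i])
E
python3 pl.py w21 0; python3 - <<'E'
from h import *
print(rel([.483,-.278,.15],R.from_euler('z',92,degrees=True)*R.from_euler('x',180,degrees=True)))
E
```

```text
[ 483.8 -277.8  155.9] [[-0.033, 0.999, 0.009], [0.999, 0.033, -0.004], [-0.005, 0.009, -1.0]] [-0.61  0.03  1.67  0.    1.44 -0.65] 0.042027470732015015
blue [582.  174.8] [  517    83   123   182 17653] [ 742.3 -264.4   30. ] (array([ 741.6, -269. ]), -89.8, 175.5, 105.9)
blue [311.5 179. ] [306 154  12  51 601] [ 482.4 -277.    30. ] (array([ 482.4, -276.3]), -88.3, 47.0, 10.3)
blue [568.3 358.1] [ 552  336   35   56 1168] [ 784.1 -478.9   30. ] (array([ 778.3, -484.1]), -87.6, 78.8, 33.2)
yel [(array([373.4, 174.6]), array([363, 164,  22,  22, 395], dtype=int32), array([ 544.5, -276.5,    5. ]))]
white [  228   120   168   106 15532] [310.07230234 171.72186454]
(array([-0.1, -0.9,  5.9]), array([ 0.51,  0.27, -0.1 ]))
```

Emit:
{"fn": "send_rows", "kwargs": {"linear": [[0.0016,-0.0028,0.06],[0,0,0.06],[0,0,0.06],[0,0,0.045],[0,0,0.025],[0,0,0.012],[0,0,0],[0,0,0]], "dr": [[0.0057,0.003,0],[0,0,0],[0,0,0],[0,0,0],[0,0,0],[0,0,0],[0,0,0],[0,0,0]], "jaw": [0.1,0.1,0.1,0.1,0.1,0.1,0.1,0.1]}}

```text
t: 21.38
ee_pos: [0.4834, -0.278, 0.0261]
tool_rot: [2.182, 2.259, -0.0]
contact_force: [-0.2, -1.2, -0.2]
gripper_width: 0.0418
finger_force: 0.0
```

```bash
python3 pl.py w22 0
```

```text
[ 483.9 -278.4   26.7] [[-0.035, 0.999, 0.002], [0.999, 0.035, -0.002], [-0.002, 0.002, -1.0]] [-0.61  0.16  1.77 -0.    1.21 -0.65] 0.041908003477040504
blue [311.9 228.5] [ 302  187   21   84 1662] [ 482.3 -275.3   30. ] (array([ 482.3, -274.2]), -87.7, 49.5, 11.3)
blue [636.7 252.1] [632 237   8  25 109] [ 681.9 -284.8   30. ] (array([ 675.3, -281.4]), -72.1, 16.3, 4.5)
yel [(array([408.3, 218.7]), array([391, 202,  36,  34, 951], dtype=int32), array([ 544.4, -276.2,    5. ]))]
white [  183   135   264   159 20963] [319.69393694 216.95954777]
```

Emit:
{"fn": "send_rows", "kwargs": {"linear": [[0.002,-0.003,0.012],[0,0,0.012],[0,0,0.007],[0,0,0.003],[0,0,0],[0,0,0],[0,0,0],[0,0,0]], "dr": [[0,0,0],[0,0,0],[0,0,0],[0,0,0],[0,0,0],[0,0,0],[0,0,0],[0,0,0]], "jaw": [0.1,0.1,0.1,0.3,0.5,1,1,1], "force": 40}}

```text
t: 22.1
ee_pos: [0.4814, -0.2767, 0.0082]
tool_rot: [2.182, 2.26, -0.0]
contact_force: [-0.5, -0.0, -0.8]
gripper_width: 0.0132
finger_force: 0.0
```

Emit:
{"fn": "send_rows", "kwargs": {"linear": [[0,0,0],[0,0,0],[0,0,0],[0,0,0],[0,0,0],[0,0,0]], "dr": [[0,0,0],[0,0,0],[0,0,0],[0,0,0],[0,0,0],[0,0,0]], "jaw": [1,1,1,1,1,1]}}

```text
t: 22.6
ee_pos: [0.4814, -0.2767, 0.0081]
tool_rot: [2.182, 2.26, -0.0]
contact_force: [0.5, 0.3, 1.7]
gripper_width: 0.0099
finger_force: 40.0
```

```bash
python3 pl.py w23 0
```

```text
[ 481.4 -276.7    8.1] [[-0.035, 0.999, 0.0], [0.999, 0.035, -0.0], [-0.0, 0.0, -1.0]] [-0.61  0.18  1.79 -0.    1.17 -0.65] 0.009854807085945326
blue [314.8 243.5] [ 304  197   23   93 2015] [ 482.  -275.3   30. ] (array([ 482.1, -273.9]), -88.0, 50.7, 11.6)
yel [(array([418.1, 231.1]), array([ 399,  213,   39,   37, 1096], dtype=int32), array([ 543.7, -276.2,    5. ]))]
white [ 327  140  134  129 9961] [399.10872402 210.09286216]
```

Emit:
{"fn": "send_rows", "kwargs": {"linear": [[0,0,-0.02],[0,0,-0.05],[0,0,-0.06],[0,0,-0.06],[0,0,-0.034],[0.04,0.015,0],[0.0652,0.0243,0],[0.0652,0.0243,0]], "dr": [[0,0,0],[0,0,0],[0,0,0],[0,0,0],[0,0,0],[0,0,0],[0,0,0],[0,0,0]], "jaw": [1,1,1,1,1,1,1,1]}}

```text
t: 23.32
ee_pos: [0.5101, -0.1901, 0.121]
tool_rot: [2.184, 2.257, -0.0]
contact_force: [1.2, 1.0, -1.8]
gripper_width: 0.0096
finger_force: 40.0
```

Emit:
{"fn": "send_rows", "kwargs": {"linear": [[0.0652,0.0243,0],[0.0652,0.0243,0],[0.0652,0.0243,0],[0.06,0.022,0],[0.03,0.011,0],[0,0,0],[0,0,0],[0,0,0]], "dr": [[0,0,0],[0,0,0],[0,0,0],[0,0,0],[0,0,0.01],[-0.0445,0,0],[-0.0445,0,0],[0,0,0]], "jaw": [1,1,1,1,1,1,1,1]}}

```text
t: 23.98
ee_pos: [0.5547, -0.0445, 0.1176]
tool_rot: [2.129, 2.173, 0.15]
contact_force: [-1.6, 0.3, -1.3]
gripper_width: 0.0102
finger_force: 40.0
```

Emit:
{"fn": "send_rows", "kwargs": {"linear": [[0,0,0],[0,0,0],[0,0,0],[0,0,0]], "dr": [[0,0,0],[0,0,0],[0,0,0],[0,0,0]], "jaw": [1,1,1,1]}}

```text
t: 24.32
ee_pos: [0.5588, -0.0461, 0.1207]
tool_rot: [2.129, 2.17, 0.151]
contact_force: [-0.3, 0.6, -1.0]
gripper_width: 0.0099
finger_force: 40.0
```

```bash
python3 pl.py w24 .1; cat > st.py <<'E'
from h import *
import sys
def T(x,z,th): # case x,z of near edge, pitch deg -> tcp world, rotation
    t=np.radians(th); n=np.array([x+82*np.cos(t)-8.1*np.sin(t),0,z+82*np.sin(t)+8.1*np.cos(t)])/1000
    C=R.from_euler('z',1.1,degrees=True); p=np.array([.5473,-.0458,0])+C.apply(n)
    return p,C*R.from_euler('y',-th,degrees=True)*R.from_euler('z',90,degrees=True)*R.from_euler('x',180,degrees=True)
x,z,th=map(float,sys.argv[1:4]); p,Rt=T(x,z,th); s=read_state(); print(p.round(4),(s['ee_pos']*1000).round(1),s['contact_force'].round(1),rel(p,Rt))
C=R.from_euler('z',1.1,degrees=True); M=R.from_rotvec(s['tool_rot']); 
for n,v in(('near',[0,-.082,.0081]),('far',[0,.082,.0081])): print(n,(C.inv().apply(s['ee_pos']+M.apply(v)-[.5473,-.0458,0])*1000).round(1))
E
python3 st.py -69 90 8
```

```text
[558.6 -46.1 120.4] [[-0.019, 0.99, 0.139], [1.0, 0.019, 0.002], [-0.0, 0.139, -0.99]] [-0.19 -0.08  1.84  0.03  1.24 -0.22] 0.009781361653885583
blue [294.4 112.8] [ 196  110  201    8 1184] [546.4  21.2 130. ] (array([548.5,  21.5]), 1.2, 98.7, 2.8)
blue [161.9 188.3] [ 137  113   57  177 4716] [478.9 -16.8 130. ] (array([486.1, -25.2]), -88.7, 91.9, 25.8)
blue [400.2 132.6] [383 126  41  12 379] [602.9  11.8 130. ] (array([602.6,  12.8]), 0.4, 22.3, 5.6)
blue [314.8 243.6] [ 304  197   23   93 1996] [558.1 -50.3 130. ] (array([557.8, -49. ]), -89.4, 55.1, 12.7)
blue [495.  299.3] [476 297  38   6 153] [678.4 -95.4 130. ] (array([674.3, -91.9]), -3.3, 27.4, 3.4)
blue [497.1 363.9] [ 477  338   42   62 1765] [ 690.7 -149.1  130. ] (array([ 684.8, -149.6]), -89.8, 55.6, 27.9)
yel [(array([418. , 230.8]), array([ 399,  213,   39,   36, 1094], dtype=int32), array([631.1, -55.2, 105. ]))]
white [  316   140   145   129 11836] [397.12360595 203.35037175]
[ 0.5584 -0.0456  0.1094] [558.6 -46.1 120.4] [ 0.4  0.4 -1.2] (array([ 0.5, -1.8, 10.8]), array([-0.01,  0.02,  0.  ]))
near [-68.7  -0.5 101. ]
far [ 93.7  -0.5 123.8]
```

```bash
python3 st.py -69 55.5 8 | head -1
```

```text
[ 0.5584 -0.0456  0.0749] [558.6 -46.1 120.4] [ 0.4  0.4 -1.2] (array([ 0.5, -6.6, 45. ]), array([-0.01,  0.02,  0.  ]))
```

Emit:
{"fn": "send_rows", "kwargs": {"linear": [[0.001,-0.0033,0.02],[0,-0.0033,0.025],[0,-0.0033,0.02],[0,-0.0033,0.014],[0,0,0.007],[0,0,0.004],[0,0,0],[0,0,0]], "dr": [[0,0,0],[0,0,0],[0,0,0],[0,0,0],[0,0,0],[0,0,0],[0,0,0],[0,0,0]], "jaw": [1,1,1,1,1,1,1,1]}}

```text
t: 25.03
ee_pos: [0.5579, -0.0452, 0.0747]
tool_rot: [2.128, 2.17, 0.152]
contact_force: [0.3, 0.5, -1.4]
gripper_width: 0.0098
finger_force: 40.0
```

```bash
python3 st.py -77 54 8; python3 - <<'E'
from h import *
c=shot('wrist','w25.png'); cv2.imwrite('pics/w25c.png',cv2.resize(c['pixels'][60:330,60:520,::-1],(800,470),interpolation=cv2.INTER_CUBIC))
E
```

```text
[ 0.5504 -0.0457  0.0734] [557.9 -45.2  74.7] [ 0.3  0.5 -1.4] (array([-0.4, -7.6,  0.2]), array([0.01, 0.01, 0.03]))
near [-69.5   0.3  55.2]
far [92.9  0.4 78.1]
```

View pics/w25c.png

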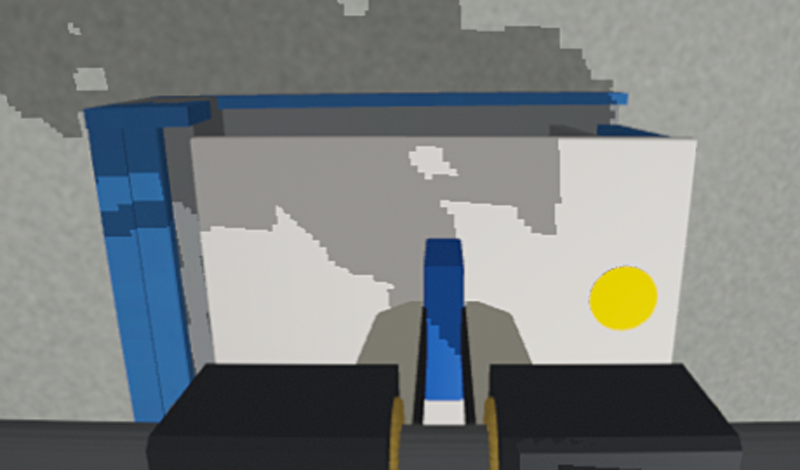

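The plate's plain end sits just clear of the lip (lip edge about crop x 165-215, plate edge 195-215), level with the slot and between the cheeks. I'll slide it in.

```bash
python3 st.py -86.5 54 8|head -1
```

```text
[ 0.5409 -0.0459  0.0734] [558.1 -45.3  75. ] [-0.3 -0.1 -0.9] (array([ -0.3, -17.3,  -0.9]), array([0.04, 0.02, 0.03]))
```

Emit:
{"fn": "send_rows", "kwargs": {"linear": [[0,-0.008,0],[0,-0.008,0],[0,-0.007,0],[0,-0.006,-0.001],[0,-0.004,-0.001],[0,-0.002,0],[0,0,0],[0,0,0]], "dr": [[0,0,0],[0,0,0],[0,0,0],[0,0,0],[0,0,0],[0,0,0],[0,0,0],[0,0,0]], "jaw": [1,1,1,1,1,1,1,1]}}

```text
t: 25.75
ee_pos: [0.5411, -0.0455, 0.0738]
tool_rot: [2.127, 2.169, 0.154]
contact_force: [3.4, 2.3, 1.4]
gripper_width: 0.0101
finger_force: 40.0
```

```bash
python3 st.py -86.5 52.5 5.3
```

```text
[ 0.5417 -0.0459  0.0681] [541.1 -45.5  73.8] [3.4 2.3 1.4] (array([-0.4, -0.2,  5.7]), array([2.81, 0.01, 0.02]))
near [-86.3   0.4  54.2]
far [76.1  0.4 77.3]
```

Emit:
{"fn": "send_rows", "kwargs": {"linear": [[0,0,0.003],[0,0,0.003],[0,0,0.003],[0,0,0.002],[0,0,0],[0,0,0],[0,0,0]], "dr": [[0.008,0,0],[0.008,0,0],[0.008,0,0],[0.007,0,0],[0,0,0],[0,0,0],[0,0,0]], "jaw": [1,1,1,1,1,1,1]}}

```text
t: 26.33
ee_pos: [0.5423, -0.0456, 0.0682]
tool_rot: [2.153, 2.196, 0.101]
contact_force: [6.0, 1.1, -0.1]
gripper_width: 0.0097
finger_force: 40.0
```

```bash
python3 st.py -86 52 5.3
```

```text
[ 0.5422 -0.0459  0.0676] [542.3 -45.6  68.2] [ 6.   1.1 -0.1] (array([-0.3, -0.1,  0.5]), array([-0.  ,  0.02,  0.03]))
near [-85.9   0.3  52.5]
far [77.4  0.3 67.7]
```

Emit:
{"fn": "send_rows", "kwargs": {"linear": [[0,0,0],[0,0,0],[0,0,0],[0,0,0],[0,0,0],[0,0,-0.03],[0,0,-0.06],[0,0,-0.06]], "dr": [[0,0,0],[0,0,0],[0,0,0],[0,0,0],[0,0,0],[0,0,0],[0,0,0],[0.059,0,0]], "jaw": [0.1,0.1,0.1,0.1,0.1,0.1,0.1,0.1]}}

```text
t: 27.0
ee_pos: [0.5272, -0.0447, 0.1387]
tool_rot: [-2.194, -2.236, 0.01]
contact_force: [-0.2, 0.4, -0.8]
gripper_width: 0.042
finger_force: 0.0
```

Emit:
{"fn": "send_rows", "kwargs": {"linear": [[0,0.03,0],[0,0.05,0],[0,0.05,0],[0,0,0],[0,0,0],[0,0,0],[0,0,0],[0,0,0]], "dr": [[0,0,0.077],[0,0,0.077],[0,0,0.077],[0,0,0.077],[0,0,0.077],[0,0,0.077],[0,0,0.077],[0,0,0.077]], "jaw": [1,1,1,1,1,1,1,1]}}

```text
t: 27.67
ee_pos: [0.5979, -0.0534, 0.1416]
tool_rot: [-2.993, -0.953, 0.005]
contact_force: [-1.0, 0.0, 0.1]
gripper_width: 0.0004
finger_force: 0.0
```

Emit:
{"fn": "send_rows", "kwargs": {"linear": [[0,0,0],[0,0,0],[0,0,0],[0,0,0],[0,0,0],[0,0,0],[0,0,0],[0,0,0]], "dr": [[0,0,0.077],[0,0,0.077],[0,0,0.077],[0,0,0.077],[0,0,0.077],[0,0,0],[0,0,0],[0,0,0]], "jaw": [1,1,1,1,1,1,1,1]}}

```text
t: 28.33
ee_pos: [0.5981, -0.0534, 0.1419]
tool_rot: [3.141, 0.035, -0.004]
contact_force: [0.6, -0.6, -0.4]
gripper_width: 0.0004
finger_force: 0.0
```

```bash
python3 - <<'E'
from h import *
c=shot('wrist','w26.png'); s=read_state(); print((s['ee_pos']*1000).round(1),s['gripper_width'])
o,_=mask(c,(22,150,120),(32,255,255),60); print('yel',[(x[0],x[1],(at(c,*x[0],.070)*1000).round(1)) for x in o if x[0][1]<300])
o,l=mask(c,(100,120,40),(125,255,255),60); print([(x[0],x[1],(at(c,*x[0],.085)*1000).round(1)) for x in o if 250<x[0][0]<390])
print(rel([.6048,-.0447,.09],R.from_euler('z',1.1,degrees=True)*R.from_euler('x',180,degrees=True)))
E
```

```text
[598.2 -53.4 141.9] 0.00037309934090948727
yel [(array([302.5, 155.5]), array([280, 150,  46,  13, 554], dtype=int32), array([631.3, -43.9,  70. ])), (array([305.3, 188.8]), array([291, 175,  30,  28, 655], dtype=int32), array([605.3, -46.4,  70. ]))]
[(array([304.6, 138.5]), array([ 235,  127,  140,   36, 2847], dtype=int32), array([645.9, -45.7,  85. ])), (array([315. , 268.2]), array([314, 253,   3,  31,  92], dtype=int32), array([544.9, -55.3,  85. ])), (array([314.9, 346.4]), array([312, 340,   7,  13,  84], dtype=int32), array([470.9, -56.9,  85. ]))]
(array([ 6.9, -8.6, 51.9]), array([0.01, 0.13, 0.13]))
```

Emit:
{"fn": "send_rows", "kwargs": {"linear": [[0.0142,-0.016,0],[0,0,0.035],[0,0,0.035],[0,0,0.03],[0,0,0.015],[0,0,0.008],[0,0,0],[0,0,0]], "dr": [[0,0,0],[0,0,0],[0,0,0],[0,0,0],[0,0,0],[0,0,0],[0,0,0],[0,0,0]], "jaw": [1,1,1,1,1,1,1,1]}}

```text
t: 29.05
ee_pos: [0.6056, -0.0452, 0.0812]
tool_rot: [3.141, 0.029, -0.002]
contact_force: [-0.4, 0.7, 0.8]
gripper_width: 0.0001
finger_force: 0.0
```

Emit:
{"fn": "send_rows", "kwargs": {"linear": [[0,0,0.006],[0,0,0.006],[0,0,0.006],[0,0,0.006],[0,0,0.006],[0,0,0],[0,0,0]], "dr": [[0,0,0],[0,0,0],[0,0,0],[0,0,0],[0,0,0],[0,0,0],[0,0,0]], "jaw": [1,1,1,1,1,1,1]}}

```text
t: 29.63
ee_pos: [0.6048, -0.0452, 0.0652]
tool_rot: [3.141, 0.028, -0.004]
contact_force: [0.6, -1.2, 0.1]
gripper_width: 0.0011
finger_force: 0.0
```

Emit:
{"fn": "send_rows", "kwargs": {"linear": [[0,0,0.005],[0,0,0.005],[0,0,0.005],[0,0,0.002],[0,0,0],[0,0,0]], "dr": [[0,0,0],[0,0,0],[0,0,0],[0,0,0],[0,0,0],[0,0,0]], "jaw": [1,1,1,1,1,1]}}

```text
t: 30.13
ee_pos: [0.605, -0.0453, 0.0569]
tool_rot: [3.141, 0.028, -0.003]
contact_force: [-1.1, 0.1, -0.1]
gripper_width: 0.0009
finger_force: 0.0
```

```bash
python3 - <<'E'
from h import *
s=read_state(); print((s['ee_pos']*1000).round(1),s['contact_force'].round(1))
E
```

```text
[605.  -45.3  56.9] [-1.1  0.1 -0.1]
```

Emit:
{"fn": "send_rows", "kwargs": {"linear": [[0,0,0.003],[0,0,0.003],[0,0,0],[0,0,0]], "dr": [[0,0,0],[0,0,0],[0,0,0],[0,0,0]], "jaw": [1,1,1,1]}}

```text
t: 30.47
ee_pos: [0.6049, -0.0452, 0.0538]
tool_rot: [3.141, 0.028, -0.004]
contact_force: [0.8, -0.3, -0.4]
gripper_width: 0.0007
finger_force: 0.0
```

```bash
python3 - <<'E'
from h import *
c=load('w26')
for z in(.057,.07,.08): print(z,'spot',(at(c,305.3,188.8,z)*1000).round(1),'width',((at(c,291,188.8,z)-at(c,321,188.8,z))*1000).round(1)[1],'height',((at(c,305,175,z)-at(c,305,203,z))*1000).round(1)[0])
h=cv2.cvtColor(c['pixels'],cv2.COLOR_RGB2HSV)
print('w26 rows 140..205 col 335', [tuple(int(v) for v in h[r,335]) for r in range(145,205,2)])
d=shot('wrist','w27.png'); h=cv2.cvtColor(d['pixels'],cv2.COLOR_RGB2HSV); s=read_state(); print(s['ee_pos'],s['contact_force'])
print('exp far edge home',proj(d,[.6253,-.0443,.057]),'high',proj(d,[.6247,-.0443,.072]))
print('now col 260', [(r,tuple(int(v) for v in h[r,260])) for r in range(90,250,5)])
print([(x[0],x[1].tolist()) for x in mask(d,(15,110,60),(34,255,255),60)[0] if x[0][1]<300])
E
```

```text
0.057 spot [601.8 -46.2  57. ] width 24.5 height 23.6
0.07 spot [605.3 -46.4  70. ] width 23.3 height 22.5
0.08 spot [607.9 -46.7  80. ] width 22.4 height 21.7
w26 rows 140..205 col 335 [(104, 184, 157), (105, 122, 130), (60, 6, 90), (98, 9, 110), (98, 9, 110), (90, 8, 91), (110, 8, 90), (90, 6, 86), (100, 9, 83), (20, 12, 123), (25, 8, 198), (23, 10, 199), (19, 10, 199), (19, 10, 199), (21, 9, 199), (21, 9, 199), (19, 10, 199), (19, 10, 199), (21, 9, 199), (19, 10, 199), (19, 10, 199), (23, 10, 199), (21, 9, 199), (21, 9, 199), (19, 10, 199), (21, 9, 199), (19, 10, 199), (19, 10, 199), (23, 10, 199), (21, 9, 199)]
[ 0.60500968 -0.04525344  0.05397123] [ 0.16751021 -0.18872639 -0.35705146]
exp far edge home [312.73014996 200.77422758] high [312.55329778 210.26946883]
now col 260 [(90, (40, 10, 158)), (95, (42, 8, 154)), (100, (40, 10, 156)), (105, (36, 8, 153)), (110, (40, 10, 156)), (115, (36, 8, 150)), (120, (39, 11, 158)), (125, (36, 8, 154)), (130, (35, 10, 148)), (135, (40, 10, 155)), (140, (39, 12, 154)), (145, (36, 8, 153)), (150, (105, 189, 97)), (155, (106, 177, 101)), (160, (105, 185, 99)), (165, (105, 179, 94)), (170, (105, 177, 154)), (175, (105, 180, 154)), (180, (104, 182, 154)), (185, (112, 56, 82)), (190, (90, 11, 67)), (195, (100, 11, 68)), (200, (110, 11, 67)), (205, (102, 10, 129)), (210, (23, 10, 203)), (215, (17, 9, 201)), (220, (17, 9, 201)), (225, (20, 10, 147)), (230, (20, 11, 142)), (235, (18, 9, 142)), (240, (18, 9, 142)), (245, (18, 9, 141))]
[(array([576.4, 118.4]), [568, 99, 31, 45, 296]), (array([548.6, 117.2]), [545, 106, 12, 25, 96]), (array([312., 196.]), [278, 186, 69, 21, 1439]), (array([315.8, 234. ]), [296, 224, 41, 39, 366]), (array([ 52.7, 269. ]), [27, 235, 56, 64, 2473])]
```

```bash
python3 - <<'E'
from h import *
for n,u,v in(('w26',335,163.5),('w27',260,206.5)):
    c=load(n)
    for z in(.052,.057,.065,.072): print(n,z,'far edge case x',((at(c,u,v,z)-[.5473,0,0])*1000).round(1)[:2])
d=load('w27'); h=cv2.cvtColor(d['pixels'],cv2.COLOR_RGB2HSV)
m=cv2.inRange(h,(22,150,120),(32,255,255)); ys,xs=np.where(m[215:275,280:350]); print('spot cols',xs.min()+280,xs.max()+280,'top row',ys.min()+215,ys.max()+215)
for z in(.052,.057,.065,.072): print(z,'spot top',(at(d,316,ys.min()+215,z)*1000).round(1),'width',((at(d,xs.min()+280,236,z)-at(d,xs.max()+281,236,z))*1000)[1].round(1))
for p in([.605,-.0452,.054],[.605,-.0452,.06],[.605,-.0452,.07]): print('tcp px',proj(d,p).round(1))
print('col 316:',[(r,tuple(int(q) for q in h[r,316])) for r in range(214,276,3)])
t=shot('top','t27.png')
for nm in('t0','t27'): c=load(nm); print(nm,[(x[0],x[1].tolist()) for x in mask(c,(20,120,110),(34,255,255),8)[0] if 290<x[0][0]<420 and 140<x[0][1]<230])
E
```

```text
w26 0.052 far edge case x [ 75.  -69.9]
w26 0.057 far edge case x [ 75.9 -69.6]
w26 0.065 far edge case x [ 77.5 -69.1]
w26 0.072 far edge case x [ 78.8 -68.6]
w27 0.052 far edge case x [ 72.5 -13.8]
w27 0.057 far edge case x [ 74.1 -14.6]
w27 0.065 far edge case x [ 76.7 -15.9]
w27 0.072 far edge case x [ 79. -17.]
spot cols 297 335 top row 224 236
0.052 spot top [609.6 -46.5  52. ] width 23.1
0.057 spot top [611.5 -46.4  57. ] width 22.5
0.065 spot top [614.5 -46.3  65. ] width 21.6
0.072 spot top [617.1 -46.2  72. ] width 20.7
tcp px [313.7 232.5]
tcp px [313.7 236.5]
tcp px [313.6 243.7]
col 316: [(214, (21, 9, 201)), (217, (17, 9, 201)), (220, (17, 9, 201)), (223, (21, 21, 190)), (226, (27, 255, 212)), (229, (27, 255, 213)), (232, (26, 255, 152)), (235, (26, 255, 139)), (238, (25, 159, 64)), (241, (24, 161, 65)), (244, (24, 162, 66)), (247, (24, 169, 65)), (250, (24, 171, 64)), (253, (25, 173, 65)), (256, (24, 169, 65)), (259, (24, 178, 66)), (262, (24, 143, 66)), (265, (0, 4, 61)), (268, (30, 4, 61)), (271, (30, 8, 61)), (274, (30, 4, 61))]
t0 [(array([318.2, 165.3]), [312, 163, 14, 5, 52]), (array([401.4, 201.8]), [398, 198, 8, 8, 52])]
t27 []
```

```bash
python3 - <<'E'
from h import *
d=load('w27'); h=cv2.cvtColor(d['pixels'],cv2.COLOR_RGB2HSV)
for z in(.045,.052,.057,.065,.072): print(z,'centre',(at(d,316,243.5,z)*1000).round(1),'width',((at(d,297,243.5,z)-at(d,336,243.5,z))*1000)[1].round(1),'len',((at(d,316,224,z)-at(d,316,263,z))*1000)[0].round(1))
for n in('w26','w27'):
    c=load(n); q=c['pixels'].astype(int)
    for r in list(range(216,300,4)): print(n,r,' '.join('%d,%d,%d'%tuple(q[r,x]) for x in(285,300,310,316,322,332,347)))
E
```

```text
0.045 centre [594.1 -46.8  45. ] width 24.1 len 26.2
0.052 centre [597.2 -46.7  52. ] width 23.3 len 25.3
0.057 centre [599.4 -46.6  57. ] width 22.7 len 24.6
0.065 centre [602.9 -46.5  65. ] width 21.7 len 23.6
0.072 centre [606.  -46.4  72. ] width 20.9 len 22.6
w26 216 198,195,192 140,137,134 138,134,131 198,196,192 199,196,191 199,196,191 199,195,191
w26 220 201,197,194 139,136,133 138,134,131 198,195,191 199,196,192 199,196,192 199,196,192
w26 224 139,137,133 140,136,133 137,134,130 198,195,192 199,196,192 199,195,191 199,196,191
w26 228 140,137,133 141,137,134 141,138,134 198,195,192 198,196,191 199,196,191 199,196,192
w26 232 140,137,133 140,137,134 141,138,134 199,196,192 202,200,196 199,196,192 199,196,192
w26 236 139,136,133 137,134,122 137,134,123 99,97,95 137,134,123 137,134,123 199,196,191
w26 240 136,133,129 138,135,124 141,137,126 89,88,86 138,134,123 137,134,123 198,196,191
w26 244 117,115,105 116,113,103 120,117,107 87,86,85 139,135,125 137,134,123 200,198,193
w26 248 116,114,104 117,114,104 120,117,107 90,87,86 116,113,103 117,114,104 151,149,143
w26 252 117,115,105
[... 1981 characters left out ...]
107 120,117,106
w27 264 119,117,106 120,117,107 121,119,109 60,60,60 120,118,107 120,117,106 120,117,107
w27 268 117,115,104 118,116,105 110,108,99 61,61,60 119,117,106 118,116,105 117,115,104
w27 272 32,33,36 32,34,36 109,107,97 60,60,60 84,83,76 33,35,37 33,35,37
w27 276 31,33,33 32,35,36 100,98,90 62,62,61 85,83,75 32,34,36 33,35,36
w27 280 32,34,37 31,34,36 101,99,90 61,61,60 83,82,74 32,34,35 32,34,36
w27 284 31,34,36 32,35,36 100,97,89 61,61,59 84,81,74 32,34,36 32,33,36
w27 288 32,34,36 29,32,34 86,80,64 59,60,58 84,74,49 32,33,35 33,34,36
w27 292 32,33,35 31,34,34 107,87,38 59,59,58 118,96,41 32,32,35 31,33,35
w27 296 32,34,36 34,35,37 140,115,49 58,58,58 135,110,48 30,33,35 32,33,36
```

Emit:
{"fn": "send_rows", "kwargs": {"linear": [[0,0,0.002],[0,0,0.002],[0,0,0],[0,0,0]], "dr": [[0,0,0],[0,0,0],[0,0,0],[0,0,0]], "jaw": [1,1,1,1]}}

```text
t: 30.9
ee_pos: [0.6049, -0.0453, 0.0519]
tool_rot: [3.141, 0.028, -0.003]
contact_force: [-0.0, 0.3, 0.4]
gripper_width: 0.0006
finger_force: 0.0
```

Emit:
{"fn": "send_rows", "kwargs": {"linear": [[0,0,0.002],[0,0,0.002],[0,0,0],[0,0,0]], "dr": [[0,0,0],[0,0,0],[0,0,0],[0,0,0]], "jaw": [1,1,1,1]}}

```text
t: 31.23
ee_pos: [0.6049, -0.0453, 0.0499]
tool_rot: [3.141, 0.028, -0.003]
contact_force: [-0.0, -0.3, 0.8]
gripper_width: 0.0006
finger_force: 0.0
```

```bash
python3 - <<'E'
from h import *
d=shot('wrist','w28.png'); s=read_state(); print(s['ee_pos'],s['contact_force'],s['effort'].round(1))
for n in('w26','w27','w28'):
    c=load(n); h=cv2.cvtColor(c['pixels'],cv2.COLOR_RGB2HSV); W=cv2.inRange(h,(0,0,130),(35,40,255))
    for r in ((172,185,200) if n=='w26' else (214,222,230)):
        row=h[r]; g=W[r]; 
        # run containing col 340
        a=b=345
        while a>0 and (g[a]or abs(a-308)<40): a-=1
        while b<639 and g[b]: b+=1
        o=[]
        for z in(.045,.057,.065,.072): L,Rr=at(c,a+1,r,z),at(c,b,r,z); o.append((z,np.linalg.norm(L-Rr).round(4),(L[0]*1000).round(1)))
        print(n,r,a,b,[tuple(int(v) for v in h[r,k]) for k in(a-2,b+2)],o)
E
```

```text
[ 0.60501216 -0.04525301  0.04995369] [-0.30030758 -0.9300344  -0.65556392] [ -0.  -59.1 -45.7   0.   -0.1  -0. ]
w26 172 233 378 [(38, 10, 104), (40, 10, 156)] [(0.045, np.float64(0.1212), np.float64(611.9)), (0.057, np.float64(0.1161), np.float64(614.5)), (0.065, np.float64(0.1127), np.float64(616.3)), (0.072, np.float64(0.1098), np.float64(617.9))]
w26 185 234 377 [(36, 12, 103), (35, 10, 151)] [(0.045, np.float64(0.1207), np.float64(600.6)), (0.057, np.float64(0.1157), np.float64(603.7)), (0.065, np.float64(0.1123), np.float64(605.8)), (0.072, np.float64(0.1094), np.float64(607.6))]
w26 200 235 376 [(42, 12, 107), (30, 6, 157)] [(0.045, np.float64(0.1205), np.float64(587.3)), (0.057, np.float64(0.1155), np.float64(591.0)), (0.065, np.float64(0.1121), np.float64(593.4)), (0.072, np.float64(0.1092), np.float64(595.6))]
w27 214 211 421 [(36, 12, 104), (42, 8, 157)] [(0.045, np.float64(0.1266), np.float64(612.2)), (0.057, np.float64(0.1189), np.float64(616.4)), (0.065, np.float64(0.1139), np.float64(619.2)), (0.072, np.float64(0.1094), np.float64(621.7))]
w27 222 213 421 [(40, 15, 10
[... 469 characters left out ...]
40, 14, 107), (43, 11, 157)] [(0.045, np.float64(0.1258), np.float64(613.6)), (0.057, np.float64(0.1181), np.float64(617.8)), (0.065, np.float64(0.1129), np.float64(620.6)), (0.072, np.float64(0.1084), np.float64(623.0))]
w28 222 210 421 [(45, 10, 104), (42, 8, 156)] [(0.045, np.float64(0.1255), np.float64(608.5)), (0.057, np.float64(0.1178), np.float64(613.0)), (0.065, np.float64(0.1126), np.float64(616.1)), (0.072, np.float64(0.1081), np.float64(618.7))]
w28 230 212 421 [(45, 10, 105), (40, 10, 155)] [(0.045, np.float64(0.1251), np.float64(603.4)), (0.057, np.float64(0.1175), np.float64(608.2)), (0.065, np.float64(0.1123), np.float64(611.5)), (0.072, np.float64(0.1078), np.float64(614.3))]
```

Emit:
{"fn": "send_rows", "kwargs": {"linear": [[0,0,-0.02],[0,0,-0.05],[0,0,-0.06],[-0.0142,0.016,-0.05],[0,0,0],[0,0,0],[0,0,0]], "dr": [[0,0,0],[0,0,0],[0,0,0],[0,0,0],[0,0,0],[0,0,0],[0,0,0]], "jaw": [1,1,1,1,1,1,1]}}

```text
t: 31.87
ee_pos: [0.5983, -0.0534, 0.1403]
tool_rot: [3.141, 0.028, -0.002]
contact_force: [-0.2, -0.1, -0.4]
gripper_width: 0.0003
finger_force: 0.0
```

```bash
python3 - <<'E'
from h import *
d=shot('wrist','w29.png'); print(read_state()['ee_pos'])
for n in('w26','w29'):
    c=load(n); print(n,c['extrinsics'][:3,3].round(4)); h=cv2.cvtColor(c['pixels'],cv2.COLOR_RGB2HSV); W=cv2.inRange(h,(0,0,130),(35,40,255))
    print('far edge rows col 270,335',[next(r for r in range(150,230) if W[r,k]) for k in(270,335)])
    for r in(175,185,200):
        a=b=345
        while a>0 and (W[r,a]or abs(a-308)<40): a-=1
        while b<639 and W[r,b]: b+=1
        print(r,a,b,b-a)
    print([(x[0],x[1].tolist()) for x in mask(c,(18,110,60),(34,255,255),60)[0] if 200<x[0][0]<400 and x[0][1]<300])
E
```

```text
[ 0.59770414 -0.05317845  0.13924616]
w26 [ 0.6754 -0.0522  0.3323]
far edge rows col 270,335 [164, 164]
175 233 378 145
185 234 377 143
200 235 376 141
[(array([302.6, 155.5]), [279, 149, 48, 14, 668]), (array([305.3, 188.9]), [291, 175, 30, 29, 674])]
w29 [ 0.6754 -0.0525  0.3307]
far edge rows col 270,335 [164, 164]
175 233 378 145
185 234 377 143
200 235 376 141
[(array([302.4, 156.5]), [279, 150, 48, 14, 670]), (array([305.2, 189.7]), [291, 176, 30, 29, 681])]
```

Emit:
{"fn": "send_rows", "kwargs": {"linear": [[0.0142,-0.016,0],[0,0,0.04],[0,0,0.05],[0,0,0.04],[0,0,0.025],[0,0,0.015],[0,0,0.008],[0,0,0]], "dr": [[0,0,0],[0,0,0],[0,0,0],[0,0,0],[0,0,0],[0,0,0],[0,0,0],[0,0,0]], "jaw": [1,1,1,1,1,1,1,1]}}

```text
t: 32.58
ee_pos: [0.6047, -0.045, 0.0503]
tool_rot: [-3.141, -0.029, 0.005]
contact_force: [0.1, -0.2, -0.3]
gripper_width: 0.0004
finger_force: 0.0
```

Emit:
{"fn": "send_rows", "kwargs": {"linear": [[0,0,0.003],[0,0,0.003],[0,0,0],[0,0,0]], "dr": [[0,0,0],[0,0,0],[0,0,0],[0,0,0]], "jaw": [1,1,1,1]}}

```text
t: 32.92
ee_pos: [0.6056, -0.0454, 0.0489]
tool_rot: [3.141, 0.028, -0.001]
contact_force: [-0.5, -0.3, -0.0]
gripper_width: 0.0004
finger_force: 0.0
```

Emit:
{"fn": "send_rows", "kwargs": {"linear": [[0,0,0.003],[0,0,0.003],[0,0,0],[0,0,0]], "dr": [[0,0,0],[0,0,0],[0,0,0],[0,0,0]], "jaw": [1,1,1,1]}}

```text
t: 33.25
ee_pos: [0.6053, -0.0453, 0.0453]
tool_rot: [3.141, 0.028, -0.002]
contact_force: [0.9, 0.3, 1.9]
gripper_width: 0.0
finger_force: 0.4
```

Contact is starting (1.9 N), so the plate sits lower relative to the tip than the pose suggested. I'll press on in small steps.

Emit:
{"fn": "send_rows", "kwargs": {"linear": [[0,0,0.003],[0,0,0.003],[0,0,0],[0,0,0]], "dr": [[0,0,0],[0,0,0],[0,0,0],[0,0,0]], "jaw": [1,1,1,1]}}

```text
t: 33.58
ee_pos: [0.6055, -0.0453, 0.0426]
tool_rot: [3.141, 0.028, -0.001]
contact_force: [-0.5, -0.0, 4.1]
gripper_width: 0.0004
finger_force: 2.2
```

```bash
cat > pr.py <<'E'
from h import *
import sys
c=shot('wrist',sys.argv[1]+'.png'); s=read_state(); print((s['ee_pos']*1000).round(1),s['contact_force'].round(1))
h=cv2.cvtColor(c['pixels'],cv2.COLOR_RGB2HSV); W=cv2.inRange(h,(0,0,130),(35,40,255))
for r in(216,224,230):
    a=b=345
    while a>0 and (W[r,a]or abs(a-308)<40): a-=1
    while b<639 and W[r,b]: b+=1
    zs=np.linspace(.03,.09,61); w=[np.linalg.norm(at(c,a+1,r,z)-at(c,b,r,z)) for z in zs]; print(r,b-a,'z for 110mm',round(float(np.interp(-.110,-np.array(w),zs)),4))
print('edge rows',[next((r for r in range(150,260) if W[r,k]),None) for k in(260,360)])
E
python3 pr.py w30
```

```text
[605.5 -45.3  42.6] [0.9 0.6 4.1]
216 218 z for 110mm 0.0665
224 217 z for 110mm 0.0669
230 214 z for 110mm 0.0654
edge rows [213, 150]
```

Emit:
{"fn": "send_rows", "kwargs": {"linear": [[0,0,0.003],[0,0,0.003],[0,0,0],[0,0,0]], "dr": [[0,0,0],[0,0,0],[0,0,0],[0,0,0]], "jaw": [1,1,1,1]}}

```text
t: 33.97
ee_pos: [0.6042, -0.0452, 0.0381]
tool_rot: [-3.141, -0.028, 0.006]
contact_force: [0.2, 0.2, -0.5]
gripper_width: 0.0004
finger_force: 0.0
```

Emit:
{"fn": "send_rows", "kwargs": {"linear": [[0,0,0.003],[0,0,0.003],[0,0,0],[0,0,0]], "dr": [[0,0,0],[0,0,0],[0,0,0],[0,0,0]], "jaw": [1,1,1,1]}}

```text
t: 34.3
ee_pos: [0.6047, -0.0452, 0.0357]
tool_rot: [3.141, 0.028, -0.004]
contact_force: [0.4, 0.1, 0.9]
gripper_width: 0.0006
finger_force: 0.0
```

```bash
python3 pr.py w31
```

```text
[604.9 -45.2  35.8] [ 0.4  0.1 -0. ]
216 135 z for 110mm 0.03
224 213 z for 110mm 0.0568
230 210 z for 110mm 0.0552
edge rows [214, 216]
```

The plate snapped past the roller: its top now measures z = 0.056-0.057 m, which is home. One more press to confirm it's seated, then I'll lift clear.

Emit:
{"fn": "send_rows", "kwargs": {"linear": [[0,0,0.003],[0,0,0.003],[0,0,0.003],[0,0,0],[0,0,0]], "dr": [[0,0,0],[0,0,0],[0,0,0],[0,0,0],[0,0,0]], "jaw": [1,1,1,1,1]}}

```text
t: 34.77
ee_pos: [0.6052, -0.0453, 0.0319]
tool_rot: [3.141, 0.028, -0.003]
contact_force: [-1.6, 0.6, 4.4]
gripper_width: 0.0004
finger_force: 2.3
```

Emit:
{"fn": "send_rows", "kwargs": {"linear": [[0,0,-0.02],[0,0,-0.05],[0,0,-0.06],[-0.0142,0.016,-0.06],[0,0,-0.02],[0,0,0],[0,0,0],[0,0,0]], "dr": [[0,0,0],[0,0,0],[0,0,0],[0,0,0],[0,0,0],[0,0,0],[0,0,0],[0,0,0]], "jaw": [1,1,1,1,1,1,1,1]}}

```text
t: 35.43
ee_pos: [0.5972, -0.053, 0.1345]
tool_rot: [-3.141, -0.028, 0.007]
contact_force: [-0.1, 0.2, -1.0]
gripper_width: 0.0003
finger_force: 0.0
```

```bash
python3 - <<'E'
from h import *
d=shot('wrist','w32.png'); print(read_state()['ee_pos'])
c=d; h=cv2.cvtColor(c['pixels'],cv2.COLOR_RGB2HSV); W=cv2.inRange(h,(0,0,130),(35,40,255))
rows=[next(r for r in range(150,230) if W[r,k]) for k in(270,340)]; print(rows)
for z in(.057,.07): print(z,'far edge case x',((at(c,335,rows[1]-.5,z)-[.5473,0,0])*1000).round(1)[0])
for r in(180,195,210):
    a=b=345
    while a>0 and (W[r,a]or abs(a-308)<40): a-=1
    while b<639 and W[r,b]: b+=1
    zs=np.linspace(.03,.09,61); w=[np.linalg.norm(at(c,a+1,r,z)-at(c,b,r,z)) for z in zs]; print(r,a,b,'z for 110',round(float(np.interp(-.110,-np.array(w),zs)),4))
print([(x[0],x[1].tolist(),(at(c,*x[0],.057)*1000).round(1)) for x in mask(c,(18,110,60),(34,255,255),60)[0] if 200<x[0][0]<400 and x[0][1]<300])
E
```

```text
[ 0.59692919 -0.0529243   0.13405553]
[163, 160]
0.057 far edge case x 79.4
0.07 far edge case x 81.7
180 237 376 z for 110 0.0544
195 238 376 z for 110 0.0558
210 239 375 z for 110 0.0552
[(array([302.8, 156.4]), [279, 149, 49, 16, 765], array([628.7, -43.7,  57. ])), (array([305.9, 185.2]), [292, 171, 29, 29, 664], array([605.7, -46.4,  57. ]))]
```

The plate lies flat at its home height all along (top about 56 mm), and the spot is at case x 58.4, so the plain end is against the wall.

```bash
python3 -c "
from station import arm; print(arm.sign_off())"
```

```text
the job is handed in; nothing more can be done
None
```

I handed the job in at about 35 s: the objective is in its cradle, the filter block is in its pocket, and the cover plate is clicked home flat past the roller. My last camera measurements had each in place, but sign-off gave no verdict.

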